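# Put the cordless kit away: packs on charge, accessories in the kit box

### The job

Put the cordless tool kit away: push every battery pack on the bench straight down into a slot of its own in the charging dock until it sits fully home and the slot's sprung catch has snapped back over its foot, and when all of them are in, press the dock's start plunger down to its stop, hold it there for a moment and let it come up again. Also pack whatever there is of the bit case, the round tin and the square tin into the wooden kit box, upright, each standing flat on its floor, before or after that. Leave everything else on the bench where it is.

Things in the scene. Friction and masses are not known exactly. Their poses are not given: they have to be found in the camera images.
- pack1: battery pack 1 (may be absent), loose on the bench; all packs are alike. Foot 100 (x) by 60 mm, 16 mm high; on it a body 80 (x) by 60 mm up to 46 mm; on that a grip rib 56 mm long (x), 28 mm wide (y) from 46 to 82 mm. So the foot projects 10 mm at both x ends. Origin: centre of the underside; z up, x along its length; the same either way round. About 0.4 kg
- pack2: battery pack 2 (may be absent), loose on the bench; all packs are alike. Foot 100 (x) by 60 mm, 16 mm high; on it a body 80 (x) by 60 mm up to 46 mm; on that a grip rib 56 mm long (x), 28 mm wide (y) from 46 to 82 mm. So the foot projects 10 mm at both x ends. Origin: centre of the underside; z up, x along its length; the same either way round. About 0.4 kg
- pack3: battery pack 3 (may be absent), loose on the bench; all packs are alike. Foot 100 (x) by 60 mm, 16 mm high; on it a body 80 (x) by 60 mm up to 46 mm; on that a grip rib 56 mm long (x), 28 mm wide (y) from 46 to 82 mm. So the foot projects 10 mm at both x ends. Origin: centre of the underside; z up, x along its length; the same either way round. About 0.4 kg
- bitcase: drill-bit case (may be absent), a closed box 120 mm long (x), 48 mm wide (y), 46 mm high with a grip bar on top 60 mm long (x), 20 mm wide (y), from 46 to 82 mm high. Origin: centre of the underside, z up. About 0.35 kg
- drum: round hole-saw tin (may be absent), 62 mm across, 46 mm high, with a round knob 28 mm across on top, from 46 to 82 mm. Origin: centre of the underside, z up. About 0.3 kg
- tin: square screw tin (may be absent), 60 x 60 mm, 46 mm high, with a square knob 26 x 26 mm (sides along x and y) on top from 46 to 82 mm. Origin: centre of the underside, z up. About 0.3 kg
- kit_floor (a point): kit box, an open wooden box fixed to the bench: centre of its inner floor, 6 mm above the bench. Inside 134 mm along x and 120 mm along y, walls 6 mm thick, rims 38 mm above the inner floor. It just holds the bit case along one 134 mm wall and the two tins side by side along the other
- slot1 (a point): slot 1 of the charging dock, which is fixed to the bench: the centre of the slot's floor, 12 mm above the bench: x along the slot, away from the robot, z up. Pocket 105 x 65 mm, open at the top; side walls 30 mm above its floor, near end wall 18 mm, far end wall 8 mm. Slots lie 84 mm apart along y; the catch stands at the far (+x) end. A pack goes straight down, its length along x
- slot2 (a point): slot 2 of the charging dock, which is fixed to the bench: the centre of the slot's floor, 12 mm above the bench: x along the slot, away from the robot, z up. Pocket 105 x 65 mm, open at the top; side walls 30 mm above its floor, near end wall 18 mm, far end wall 8 mm. Slots lie 84 mm apart along y; the catch stands at the far (+x) end. A pack goes straight down, its length along x
- slot3 (a point): slot 3 of the charging dock, which is fixed to the bench: the centre of the slot's floor, 12 mm above the bench: x along the slot, away from the robot, z up. Pocket 105 x 65 mm, open at the top; side walls 30 mm above its floor, near end wall 18 mm, far end wall 8 mm. Slots lie 84 mm apart along y; the catch stands at the far (+x) end. A pack goes straight down, its length along x
- catch1 (a joint): sprung steel catch of slot 1: 0 when shut, grows as it is pressed outward (+x of the slot), up to 0.013 m; springs back by itself (1.5 N shut, 4 N open). A pack's foot pushed straight down (4 to 10 N, at that end) presses it open; when the foot is on the floor it snaps back over the foot's projecting end
- catch2 (a joint): sprung steel catch of slot 2: 0 when shut, grows as it is pressed outward (+x of the slot), up to 0.013 m; springs back by itself (1.5 N shut, 4 N open). A pack's foot pushed straight down (4 to 10 N, at that end) presses it open; when the foot is on the floor it snaps back over the foot's projecting end
- catch3 (a joint): sprung steel catch of slot 3: 0 when shut, grows as it is pressed outward (+x of the slot), up to 0.013 m; springs back by itself (1.5 N shut, 4 N open). A pack's foot pushed straight down (4 to 10 N, at that end) presses it open; when the foot is on the floor it snaps back over the foot's projecting end
- nose1 (a point): tip of the hook of catch 1, moving with it; catches 2 and 3 are the same. Shut, it is 43.5 mm from the slot's centre along +x and 19.5 mm above the slot floor; the hook's underside is 17 mm up, and above the tip a steep slope rises outward to 49 mm. The catch is 40 mm wide (y), its top 65 mm above the slot floor
- plunger (a joint): start plunger of the dock: 0 when up, 0.014 m when pressed down to its stop; a spring (3 N at the top, 7 N at the stop) brings it back
- plunger_top (a point): centre of the top of the plunger's black round head (44 mm across, 12 mm thick), which moves with it; at rest 92 mm above the bench, on the console at the dock's left end, 92 mm beyond slot 3 along y; z up
- tape: bystander: roll of grey tape lying flat, 80 mm across, 24 mm high. Origin: its underside centre
- driver: bystander: screwdriver lying flat, 180 mm long. Origin: its underside near the middle
- spanner: bystander: open spanner lying flat, 170 mm long. Origin: its underside near the middle
- spray: bystander: spray can, 58 mm across, 170 mm tall. Origin: its underside centre
- mug: bystander: white mug, 80 mm across, 90 mm tall. Origin: its underside centre
- tapemeasure: bystander: tape measure, 70 x 62 x 34 mm. Origin: its underside centre
There are look-alikes about, which are no part of the job. What is shaped like the pack1 but orange or yellow is not meant.

How it is judged:
On the way, in this order (a step that is already met when the one before it is completed fails the run):
1. every battery pack is home in a slot with the catch shut over it (((distance between pack1 and slot1 below 0.008 m and angle between pack1's own z axis and vertical below 0.06 rad and angle between the x axis of pack1 and the x axis of slot1, either way round below 0.1 rad and value of joint catch1 below 0.003 m) or (distance between pack1 and slot2 below 0.008 m and angle between pack1's own z axis and vertical below 0.06 rad and angle between the x axis of pack1 and the x axis of slot2, either way round below 0.1 rad and value of joint catch2 below 0.003 m) or (distance between pack1 and slot3 below 0.008 m and angle between pack1's own z axis and vertical below 0.06 rad and angle between the x axis of pack1 and the x axis of slot3, either way round below 0.1 rad and value of joint catch3 below 0.003 m)) and ((distance between pack2 and slot1 below 0.008 m and angle between pack2's own z axis and vertical below 0.06 rad and angle between the x axis of pack2 and the x axis of slot1, either way round below 0.1 rad and value of joint catch1 below 0.003 m) or (distance between pack2 and slot2 below 0.008 m and angle between pack2's own z axis and vertical below 0.06 rad and angle between the x axis of pack2 and the x axis of slot2, either way round below 0.1 rad and value of joint catch2 below 0.003 m) or (distance between pack2 and slot3 below 0.008 m and angle between pack2's own z axis and vertical below 0.06 rad and angle between the x axis of pack2 and the x axis of slot3, either way round below 0.1 rad and value of joint catch3 below 0.003 m)) and ((distance between pack3 and slot1 below 0.008 m and angle between pack3's own z axis and vertical below 0.06 rad and angle between the x axis of pack3 and the x axis of slot1, either way round below 0.1 rad and value of joint catch1 below 0.003 m) or (distance between pack3 and slot2 below 0.008 m and angle between pack3's own z axis and vertical below 0.06 rad and angle between the x axis of pack3 and the x axis of slot2, either way round below 0.1 rad and value of joint catch2 below 0.003 m) or (distance between pack3 and slot3 below 0.008 m and angle between pack3's own z axis and vertical below 0.06 rad and angle between the x axis of pack3 and the x axis of slot3, either way round below 0.1 rad and value of joint catch3 below 0.003 m))), for 0.2 s.
2. the plunger is pressed to its stop (value of joint plunger above 0.012 m), for 0.2 s.
At the end, for the whole second after the job is handed in: Every pack stands in a slot within 8 mm of its floor centre, upright, lengthwise, with the catch back within 3 mm of shut; bit case, round tin and square tin stand upright (within 0.08 rad) inside the kit box within 6 mm of its floor and at rest; the plunger is up within 3 mm (all of step 1 and x of bitcase in the frame of kit_floor between -0.067 and 0.067 m and y of bitcase in the frame of kit_floor between -0.06 and 0.06 m and z of each of bitcase, drum, tin in the frame of kit_floor below 0.006 m and angle between each of bitcase, drum, tin's own z axis and vertical below 0.08 rad and linear speed of each of bitcase, drum, tin below 0.02 m/s and x of drum in the frame of kit_floor between -0.067 and 0.067 m and y of drum in the frame of kit_floor between -0.06 and 0.06 m and x of tin in the frame of kit_floor between -0.067 and 0.067 m and y of tin in the frame of kit_floor between -0.06 and 0.06 m and value of joint plunger below 0.003 m); the robot touches nothing.
It fails at once if a bystander is shoved more than 60 mm (distance of any of tape, driver, spanner, spray, mug, tapemeasure from where it was at the start of the episode above 0.06 m).
Of pack1, pack2, pack3 only 2 to 3 are there at a start; the rules pass over those that are not, and their reading is None.
Of bitcase, drum, tin only 2 to 3 are there at a start; the rules pass over those that are not, and their reading is None.
At some moment in a run one of pack1, pack2, pack3, bitcase, drum, tin may be knocked a few centimetres aside while the robot is not near it.
It also fails if it takes over 210 s, if anything falls off the work surface, if the arm or the gripper's body presses on something with over 40 N, if the wrist force passes 120 N, or if a joint passes its speed limit or range.

### The arm

A 6-joint arm with a two-finger parallel gripper is mounted at the origin on the work surface. World frame = base frame: x ahead of the robot, y to its left, z up, the work surface at z = 0. Lengths are in m, angles in rad, forces in N, time in s.
With the tool pointing down it reaches from about 0.35 to 0.775 m from the base axis. Payload 5.5 kg.
Tool frame: the origin (TCP) lies at the very end of the fingers, on their centre line; the grasp point (between the pads) lies 19 mm behind it; z points along the fingers, x is the direction in which the jaws open and shut, and the axes are right-handed (so a half turn about z gives the same grasp; the last joint's range is limited). The gripper opens to 85 mm and grips with 20 to 120 N. Pads are 22 mm wide; open, the fingers measure 114 mm over their backs; the gripper's body (76 mm by 85 mm) begins 54 mm behind the grasp point. The pads swing forward as they close: fully open they stand 13 mm farther back than shut.
Start: joints at [0.969, 0.313, 0.046, 1.304, 0, 1.431], TCP at [0.256, 0.515, 0.231] pointing down, gripper open.
Joint ranges: [-2.76, 2.76], [-0.86, 1.69], [-1.03, 1.26], [-2.2, 2.34], [-1.47, 1.5], [-3.14, 3.14]. Speed limits (rad/s): [2.57, 2.57, 3.14, 3.14, 3.14, 3.14].

### API

Orientations are given as a unit quaternion [w, x, y, z].
In Python, from workcell import monitor, eyes, ticket gives the robot as it stands.
- The arm moves only by the tool send_rows, never from a script. Its argument "targets" is a list of rows, each a list of 5 numbers: the shift along the world's x, y, z in m, then the turn about the world's z in degrees, then the closure in counts, from 0 (fully open) to 255 (shut). A call has 1 to 12 rows; each row shifts and turns the commanded pose from where the row before left it; what a row does not reach is not made up. A row lasts 1/10 s, in which the tool goes at most 50 mm and 8.59 degrees, less where a joint would pass 70% of its speed; a pose out of reach is approached as far as the arm can. A call is refused whole if a number of a shift passes 0.05 or a number of a turn 8.59, either way. A call with a gripper value outside its range is refused whole. The fingers move at their own pace and stop on an object; "newtons" is the grip in N (left out, the last holds). Time passes only in rows, so rows that do not move let the fingers close. It gives the time, the measured TCP pose, the force and the opening at its end, in the units of the state.
- monitor.get_state(): the state, without advancing time (a new reading comes with each control period).
- eyes.read_camera(name): name is "scene" or "top"; returns a dict with "img" (384x512x3 uint8, red, green, blue), "z_map" (384x512 float32, m along the optical axis (not along the pixel's ray), 0 where there is no reading), "camera_matrix" (3x3 intrinsics, pixels), "pose" (4x4, takes a point from camera to world coordinates). Camera axes: x right, y down, z forward; pixel columns grow to the right and rows downward; lengths in m; the calibration is good to about 2 mm. A picture is of the moment at which its call begins.
- ticket.hand_in(): hands the job in, once; it reports no verdict.
Trained networks look in the newest picture that a camera, given by its name, has taken for a name from the list of things; names that differ only in an ending like _2 or _b are one class to them, and where a whole thing is asked for, a point or a joint stands for the part that bears it (a point fixed in the world has none). Each returns a list of dicts, best first, with "conf" (0 to 1); they miss things now and then, are a little off and sometimes report something else, mostly with a low value. They report only what shows in the picture. A call takes as long as a camera call. They do not tell look-alikes from the thing itself.
- eyes.spot_in(name, camera): "xyz" ([x, y, z] in m, in world coordinates, good to about 4 mm: the middle of the surface that is visible of it).
- eyes.tip_of(name, camera): "xyz" ([x, y, z] in m, in world coordinates, good to about 4 mm: a listed point, or the origin of a listed thing).
The state is a dict: "clock": time; "joint_pos": joint angles; "qvel": joint speeds; "tau": joint torques, N m; "tcp_pos": TCP position; "orientation": TCP orientation; "wrist_force": force on the tool from outside, world axes, zero at the start; "ft_torque": the same for the moment, N m; "finger_gap": finger opening in m.
Only numpy, scipy, OpenCV 4.12 (cv2) and the standard library are available. Lean on these libraries where they do the work, as an engineer would, in place of code of your own. Each camera call takes 0.05 s, during which the arm holds its last target.

## Working session

There is one attempt and no reset: what is moved stays moved. The work goes in short steps, Python scripts to look and compute and a tool call to move; the robot and the scene stay as the last step left them, time stands still between calls to the robot, and variables do not carry over. Pictures are saved under pics/ and viewed, and the job is handed in when it is done.

Besides the shell and the picture viewer there is one more tool, called after "Request:" by a JSON object that holds its "op" and its "data". send_rows: Moves the arm, as the interface text tells. Its arguments: {"type":"object","properties":{"targets":{"type":"array"},"newtons":{"type":"number"}},"required":["targets"]}

```bash
ls; mkdir -p pics; python3 - <<'E'
from workcell import monitor, eyes
import cv2, numpy as np
s=monitor.get_state(); print({k:np.round(v,3).tolist() for k,v in s.items()})
for n in ("scene","top"):
    r=eyes.read_camera(n); cv2.imwrite(f"pics/{n}0.png",cv2.resize(r["img"][:,:,::-1],(768,576),interpolation=cv2.INTER_CUBIC))
    np.savez(f"{n}0.npz",**r); print(n,np.round(r["camera_matrix"],1).tolist(),np.round(r["pose"],3).tolist())
    for t in ["pack1","bitcase","drum","tin","kit_floor","slot1","slot2","slot3","nose1","plunger_top"]:
        print(t,[(round(d["conf"],2),np.round(d["xyz"],3).tolist()) for d in eyes.tip_of(t,n)])
print(monitor.get_state()["clock"])
E
```

```text
pics
{'clock': 0.0, 'joint_pos': [0.969, 0.314, 0.045, 1.304, -0.0, 1.431], 'qvel': [0.0, -0.002, -0.001, 0.001, 0.001, 0.0], 'tau': [0.0, -48.063, 29.853, 0.019, -0.0, -0.0], 'tcp_pos': [0.256, 0.514, 0.23], 'orientation': [0.0, 0.85, 0.527, -0.001], 'wrist_force': [0.147, 0.047, -0.334], 'ft_torque': [0.018, 0.035, 0.022], 'finger_gap': 0.085}
scene [[379.5, 0.0, 253.8], [0.0, 379.5, 194.1], [0.0, 0.0, 1.0]] [[0.411, 0.652, -0.638, 1.323], [0.912, -0.293, 0.288, -0.298], [0.0, -0.7, -0.715, 0.936], [0.0, 0.0, 0.0, 1.0]]
pack1 [(0.86, [0.54, -0.417, 0.003]), (0.85, [0.307, -0.254, -0.003]), (0.83, [0.452, -0.002, -0.002]), (0.82, [0.341, -0.461, 0.001])]
bitcase [(0.92, [0.44, -0.33, -0.001])]
drum [(0.75, [0.465, -0.149, 0.004])]
tin []
kit_floor [(0.96, [0.451, 0.357, 0.005])]
slot1 [(0.79, [0.63, 0.092, 0.015]), (0.71, [0.634, -0.078, 0.011]), (0.61, [0.633, 0.007, 0.008])]
slot2 [(0.79, [0.63, 0.092, 0.015]), (0.71, [0.634, -0.078, 0.011]), (0.61, [0.633, 0.007, 0.008])]
slot3 [(0.79, [0.63, 0.092, 0.015]), (0.71, [0.634, -0.078, 0.011]), (0.61, [0.633, 0.007, 0.008])]
nose1 [(0
[... 350 characters left out ...]
001])]
bitcase [(0.94, [0.441, -0.332, 0.001]), (0.25, [0.547, -0.267, 0.0])]
drum [(0.66, [0.463, -0.148, 0.001])]
tin [(0.96, [0.548, -0.27, 0.0])]
kit_floor [(0.8, [0.456, 0.349, 0.006])]
slot1 [(0.72, [0.633, -0.078, 0.011]), (0.7, [0.441, -0.332, 0.001]), (0.68, [0.629, 0.092, 0.012]), (0.56, [0.633, 0.01, 0.013])]
slot2 [(0.72, [0.633, -0.078, 0.011]), (0.7, [0.441, -0.332, 0.001]), (0.68, [0.629, 0.092, 0.012]), (0.56, [0.633, 0.01, 0.013])]
slot3 [(0.72, [0.633, -0.078, 0.011]), (0.7, [0.441, -0.332, 0.001]), (0.68, [0.629, 0.092, 0.012]), (0.56, [0.633, 0.01, 0.013])]
nose1 [(0.68, [0.671, -0.075, 0.034])]
plunger_top [(0.57, [0.627, 0.185, 0.09]), (0.19, [0.454, 0.352, 0.006])]
1.1
```

View pics/scene0.png

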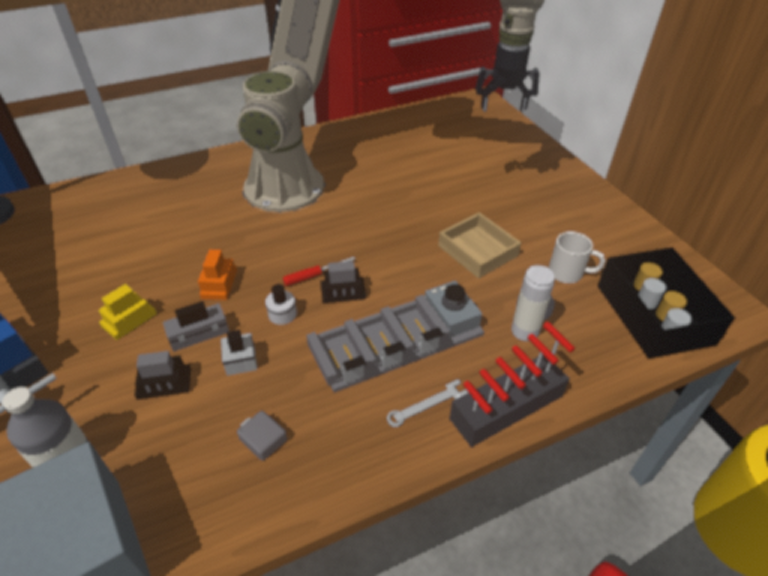

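View pics/top0.png

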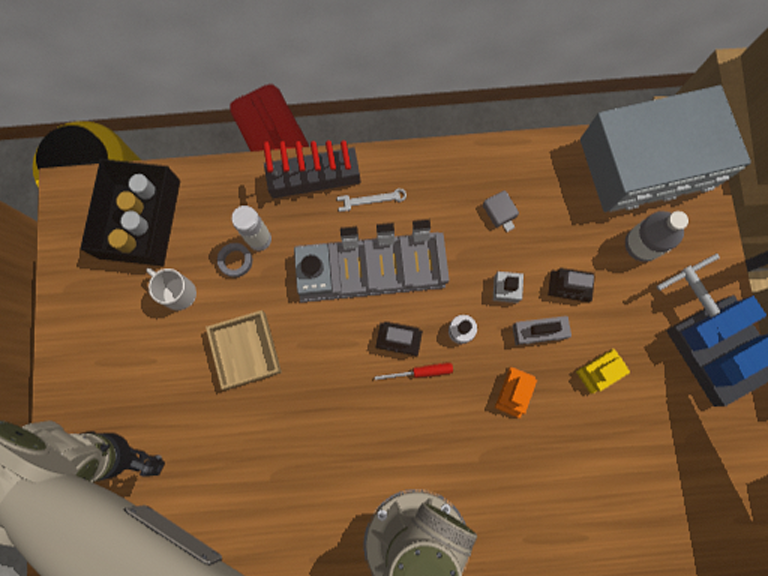

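The black packs are at top px (572,285) and (400,338), matching scene px (162,372) and (342,283). The orange one (top px 516,392) and the yellow one (top px 603,370) are look-alikes. The bit case is at top px (541,330), the square tin at (508,287) and the round tin at (462,328). The dock is at (370,262) and the kit box at (242,350). Next I'll confirm this in a crop and measure from the depth of both views.

```bash
cat > h.py <<'E'
from workcell import monitor, eyes
import cv2, numpy as np
def cloud(r,step=1):
    z=r["z_map"]; v,u=np.nonzero(z>0); K=r["camera_matrix"]; d=z[v,u]
    p=np.stack([(u-K[0,2])/K[0,0]*d,(v-K[1,2])/K[1,1]*d,d],1)
    P=r["pose"]; return p@P[:3,:3].T+P[:3,3], r["img"][v,u], np.stack([u,v],1)
def proj(r,X):
    P=np.linalg.inv(r["pose"]); c=P[:3,:3]@np.array(X)+P[:3,3]; q=r["camera_matrix"]@c; return q[:2]/q[2]
def band(p,xy,rad,lo,hi):
    m=(np.hypot(p[:,0]-xy[0],p[:,1]-xy[1])<rad)&(p[:,2]>lo)&(p[:,2]<hi); return p[m]
def rect(q):
    (c,s,a)=cv2.minAreaRect((q[:,:2]*1000).astype(np.float32))
    if s[0]<s[1]: s=(s[1],s[0]); a+=90
    a=(a+90)%180-90
    return np.round(c,1),np.round(s,1),round(a,1)
E
cat > m.py <<'E'
from h import *
import sys
R={n:(dict(np.load(n+"0.npz")) if len(sys.argv)<2 else eyes.read_camera(n)) for n in("scene","top")}
O=dict(packA=(.54,-.417),packB=(.453,-.004),bit=(.44,-.331),drum=(.464,-.149),tin=(.547,-.269))
for k,xy in O.items():
    for n,r in R.items():
        p,_,_=cloud(r)
        q=band(p,xy,.075,.06,.12); f=band(p,xy,.08,.03,.06)
        t=q[q[:,2]>np.median(np.sort(q[:,2])[-30:])-.008] if len(q)>5 else q
        print(k,n,len(t),"topz",round(np.median(np.sort(q[:,2])[-30:]),4),"rib",*rect(t),"mean",np.round(t.mean(0),3),"body z",round(np.median(f[:,2]),4),*rect(f))
E
python3 m.py; python3 - <<'E'
from h import *
r=dict(np.load("top0.npz"))
c=r["img"][150:285,235:440,::-1]; cv2.imwrite("pics/crop0.png",cv2.resize(c,None,fx=3.7,fy=3.7,interpolation=cv2.INTER_CUBIC))
E
```

```text
packA scene 190 topz 0.0815 rib [ 544.1 -420.8] [56.4 32.4] 77.3 mean [ 0.546 -0.421  0.079] body z 0.043 [ 519.2 -414.1] [116.2  81.6] -14.0
packA top 126 topz 0.0855 rib [ 544.2 -419.8] [56.7 29.2] 76.5 mean [ 0.544 -0.419  0.082] body z 0.0454 [ 518.7 -412.9] [114.3  81.5] -13.9
packB scene 124 topz 0.0813 rib [452.7  -3.6] [56.2 33.7] 75.9 mean [ 0.456 -0.004  0.079] body z 0.0435 [455.4  -4.3] [81.2 63.1] 72.5
packB top 135 topz 0.0859 rib [453.4  -1.8] [55.8 27.7] 73.7 mean [ 0.453 -0.002  0.083] body z 0.0451 [453.8  -2.2] [79.5 60.8] 73.9
bit scene 122 topz 0.0807 rib [ 443.1 -331.6] [59.2 24.7] -88.8 mean [ 0.445 -0.332  0.079] body z 0.0433 [ 444.6 -331.6] [119.8  51.6] -87.7
bit top 112 topz 0.0849 rib [ 443.  -329.7] [60.9 20.4] -88.3 mean [ 0.443 -0.33   0.082] body z 0.0458 [ 442.7 -330.4] [122.   49.4] -87.7
drum scene 56 topz 0.0804 rib [ 463.2 -151. ] [27.5 25.2] 64.0 mean [ 0.464 -0.151  0.079] body z 0.0434 [ 465.8 -151.6] [61.8 57.6] 77.5
drum top 59 topz 0.0831 rib [ 461.8 -149.4] [27.1 24.3] 84.6 mean [ 0.462 -0.149  0.082] body z 0.0454 [ 461.1 -148.6] [59.7 58.7] -5.4
tin scene 79 topz 0.0806 rib [ 550.5 -267.7] [29.8 25.8] -9.9 mean [ 0.553 -0.268  0.079] body z 0.0433 [ 527.4 -263.4] [114.5  61.7] -10.3
tin top 62 topz 0.0835 rib [ 551.3 -265.5] [26.9 26. ] 82.9 mean [ 0.551 -0.266  0.082] body z 0.0455 [ 551.1 -267. ] [63.1 62.6] 79.1
```

View pics/crop0.png

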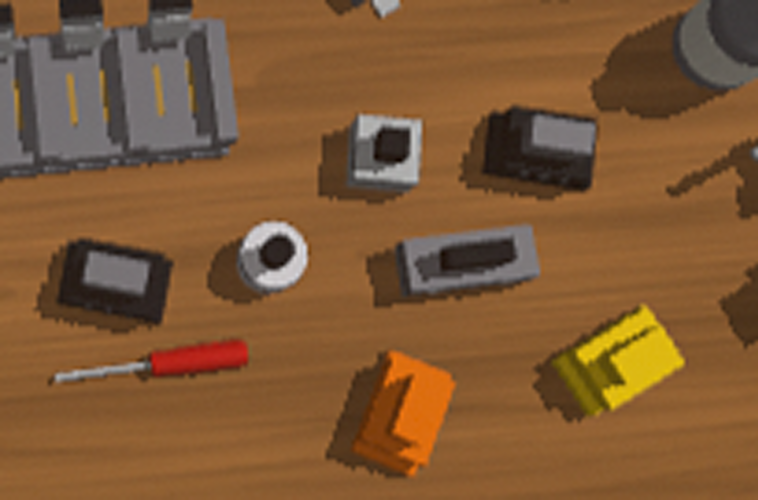

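The crop confirms two black packs, both with grey-topped ribs, in crop px (540,150) and (115,280). Now for the dock and box poses.

```bash
python3 - <<'E'
from h import *
for n in("scene","top"):
    r=dict(np.load(n+"0.npz")); p,_,_=cloud(r)
    q=band(p,(.455,.352),.13,.034,.055); print(n,"box",len(q),np.round(np.median(q[:,2]),4),*rect(q))
    q=band(p,(.455,.352),.05,-.01,.02); print(" floor",np.round(np.median(q[:,2]),4))
    m=(abs(p[:,0]-.63)<.075)&(abs(p[:,1]-.007)<.15)&(p[:,2]>.034)&(p[:,2]<.05); q=p[m]
    print(" dock walls",len(q),np.median(q[:,2]),*rect(q))
    for y in(-.077,.008,.092):
        q=band(p,(.632,y),.02,-.01,.03); print("  slot floor",y,np.round(np.median(q[:,2]),4))
    m=(abs(p[:,0]-.69)<.045)&(abs(p[:,1]-.007)<.14)&(p[:,2]>.06)&(p[:,2]<.09); q=p[m]
    print(" catch tops",len(q))
    ys=np.sort(q[:,1]); 
    for g in np.split(q[np.argsort(q[:,1])],np.nonzero(np.diff(ys)>.015)[0]+1): print("   ",len(g),np.round(g.mean(0),4),np.round(g.min(0),3),np.round(g.max(0),3))
    q=band(p,(.631,.185),.035,.083,.105); print(" plunger",len(q),np.round(q.mean(0),4),*rect(q), np.median(q[:,2]))
    # lateral walls: histogram of height profile along y at x=.63
    m=(abs(p[:,0]-.625)<.02)&(abs(p[:,1]-.01)<.15)
    q=p[m]; b=np.round(q[:,1]/.004).astype(int)
    if n=="top": print([(round(i*.004,3),int(1000*np.median(q[b==i,2]))) for i in np.unique(b)])
E
```

```text
scene box 323 0.0403 [457. 352.] [152.  136.4] 11.8
 floor 0.0035
 dock walls 996 0.03981492914601714 [636.4  12.9] [285.7 130.8] -88.9
  slot floor -0.077 0.0102
  slot floor 0.008 0.01
  slot floor 0.092 0.0099
 catch tops 275
    95 [ 0.7057 -0.0777  0.0741] [ 0.694 -0.097  0.061] [ 0.717 -0.058  0.079]
    91 [0.7045 0.0059 0.0741] [ 0.693 -0.014  0.06 ] [0.715 0.027 0.079]
    89 [0.7029 0.0895 0.0739] [0.692 0.07  0.061] [0.714 0.111 0.078]
 plunger 121 [0.6325 0.18   0.0894] [629.8 181.2] [41.7 41. ] 69.3 0.08948130580195912
top box 346 0.0429 [459.  354.9] [147.9 132.9] 12.0
 floor 0.0054
 dock walls 836 0.041626003387498556 [633.4  14.4] [286.5 126.1] -89.3
  slot floor -0.077 0.0117
  slot floor 0.008 0.0115
  slot floor 0.092 0.0117
 catch tops 265
    89 [ 0.7034 -0.0756  0.0739] [ 0.688 -0.095  0.061] [ 0.717 -0.056  0.082]
    91 [0.7019 0.0082 0.0738] [ 0.686 -0.012  0.06 ] [0.715 0.028 0.082]
    84 [0.7008 0.0921 0.0744] [0.686 0.072 0.061] [0.714 0.111 0.085]
    1 [0.6605 0.1454 0.0611] [0.661 0.145 0.061] [0.661 0.145 0.061]
 plunger 129 [0.6296 0.1823 0.091 ] [62
[... 1259 characters left out ...]
), 41), (np.float64(0.052), 42), (np.float64(0.056), 41), (np.float64(0.06), 14), (np.float64(0.064), 11), (np.float64(0.068), 10), (np.float64(0.072), 11), (np.float64(0.076), 11), (np.float64(0.08), 12), (np.float64(0.084), 12), (np.float64(0.088), 10), (np.float64(0.092), 12), (np.float64(0.096), 11), (np.float64(0.1), 11), (np.float64(0.104), 12), (np.float64(0.108), 14), (np.float64(0.112), 10), (np.float64(0.116), 12), (np.float64(0.12), 10), (np.float64(0.124), 35), (np.float64(0.128), 41), (np.float64(0.132), 43), (np.float64(0.136), 43), (np.float64(0.14), 41), (np.float64(0.144), 50), (np.float64(0.148), 56), (np.float64(0.152), 54), (np.float64(0.156), 56), (np.float64(0.16), 57)]
```

```bash
python3 - <<'E'
from h import *
for n in("scene","top"):
    r=dict(np.load(n+"0.npz")); p,_,_=cloud(r)
    for y in(-.078,.006,.090):
      for off in (-.026,.026):
        m=(abs(p[:,0]-.63)<.085)&(abs(p[:,1]-y-off)<.006); q=p[m]; b=np.round(q[:,0]/.003).astype(int)
        print(n,y,off,[(round(float(i*.003),3),int(1000*np.median(q[b==i,2]))) for i in np.unique(b) if i*.003<.60 or i*.003>.66])
E
```

```text
scene -0.078 -0.026 [(0.573, 28), (0.576, 28), (0.579, 18), (0.582, 21), (0.585, 26), (0.588, 10), (0.591, 10), (0.594, 11), (0.597, 9), (0.663, 8), (0.666, 10), (0.669, 10), (0.672, 11), (0.675, 9), (0.678, 12), (0.681, 11), (0.687, 19), (0.69, 13), (0.693, 9), (0.696, 8), (0.699, 2), (0.702, 3), (0.705, -3), (0.708, -2), (0.711, -4), (0.714, -3)]
scene -0.078 0.026 [(0.549, 3), (0.57, 27), (0.573, 28), (0.576, 27), (0.579, 19), (0.582, 13), (0.585, 9), (0.588, 9), (0.591, 18), (0.594, 8), (0.597, 17), (0.678, 10), (0.687, 17), (0.69, 9), (0.693, -750), (0.696, 9), (0.699, 6), (0.702, 2), (0.705, -376), (0.708, -3), (0.711, -379), (0.714, 0)]
scene 0.006 -0.026 [(0.57, 27), (0.573, 27), (0.576, 27), (0.579, 21), (0.582, 25), (0.585, 7), (0.591, 9), (0.594, 12), (0.597, 10), (0.669, 11), (0.672, 11), (0.675, 9), (0.678, 8), (0.684, 17), (0.687, 16), (0.69, 13), (0.693, -372), (0.696, 9), (0.699, 0), (0.702, 3), (0.705, -4), (0.708, -4), (0.711, -3), (0.714, -749)]
scene 0.006 0.026 [(0.546, 0), (0.57, 29), (0.573, 28), (0.576, 27), (0.579, 21), (0.582, 16), (0.585, 11), (0.588, 13), 
[... 2709 characters left out ...]
.588, 12), (0.591, 11), (0.594, 11), (0.597, 12), (0.663, 8), (0.666, 14), (0.669, 15), (0.672, 12), (0.675, 10), (0.678, 10), (0.681, 10), (0.684, 16), (0.687, 21), (0.693, 10), (0.696, 12), (0.699, 7), (0.702, 6), (0.705, -2), (0.708, 0), (0.711, 1), (0.714, 1)]
top 0.09 0.026 [(0.546, 0), (0.549, -2), (0.552, -1), (0.555, -1), (0.558, 0), (0.561, 0), (0.564, 6), (0.567, 12), (0.57, 27), (0.573, 25), (0.576, 26), (0.579, 27), (0.585, 16), (0.588, 11), (0.591, 10), (0.594, 10), (0.597, 14), (0.663, 13), (0.666, 12), (0.669, 9), (0.672, 13), (0.675, 13), (0.678, 12), (0.681, 13), (0.684, 11), (0.687, 21), (0.693, 36), (0.696, 40), (0.699, 11), (0.705, 2), (0.708, 0), (0.711, 4), (0.714, -2)]
```

Request:
{"op": "send_rows", "data": {"targets": [[0.02,-0.05,0,-8,0],[0.02,-0.05,0,-8,0],[0.02,-0.05,0,-8,0],[0.02,-0.05,0,-8,0],[0.02,-0.05,0,-8,0],[0.02,-0.05,0,-8,0],[0.02,-0.05,0,-8,0],[0.02,-0.05,0,-8,0],[0.02,-0.05,0,-8,0],[0.017,-0.05,-0.05,-7,0],[0,-0.017,-0.02,0,0],[0,0,0,0,0]], "newtons": 90}}

```text
clock: 2.3
tcp_pos: [0.4333, 0.0437, 0.1744]
orientation: [0.0, 0.991, -0.137, -0.002]
wrist_force: [0.4, 0.4, 0.1]
finger_gap: 0.0857
```

Request:
{"op": "send_rows", "data": {"targets": [[0,0,0,0,0],[0,0,0,0,0],[0,0,0,0,0]]}}

```text
clock: 2.6
tcp_pos: [0.4357, 0.0466, 0.1781]
orientation: [-0.0, 0.991, -0.134, 0.001]
wrist_force: [-0.5, 0.9, 0.1]
finger_gap: 0.0853
```

Request:
{"op": "send_rows", "data": {"targets": [[0.007,-0.03,-0.02,0,0],[0.007,-0.031,-0.03,0,0],[0,0,-0.03,0,0],[0,0,-0.03,0,0],[0,0,0,0,0],[0,0,0,0,0]]}}

```text
clock: 3.2
tcp_pos: [0.4492, -0.0147, 0.0677]
orientation: [-0.0, 0.991, -0.134, -0.0]
wrist_force: [-0.4, 0.2, -0.2]
finger_gap: 0.0853
```

```bash
cat > pic.py <<'E'
from h import *
import sys
n,tag,x0,y0,w,h=sys.argv[1],sys.argv[2],*map(int,sys.argv[3:7])
r=eyes.read_camera(n); c=r["img"][y0:y0+h,x0:x0+w,::-1]; f=min(800/w,600/h)
cv2.imwrite(f"pics/{tag}.png",cv2.resize(c,None,fx=f,fy=f,interpolation=cv2.INTER_CUBIC)); np.savez(f"{tag}.npz",**r)
E
python3 pic.py scene g1 170 110 130 100
```

```text
(no output)
```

View pics/g1.png

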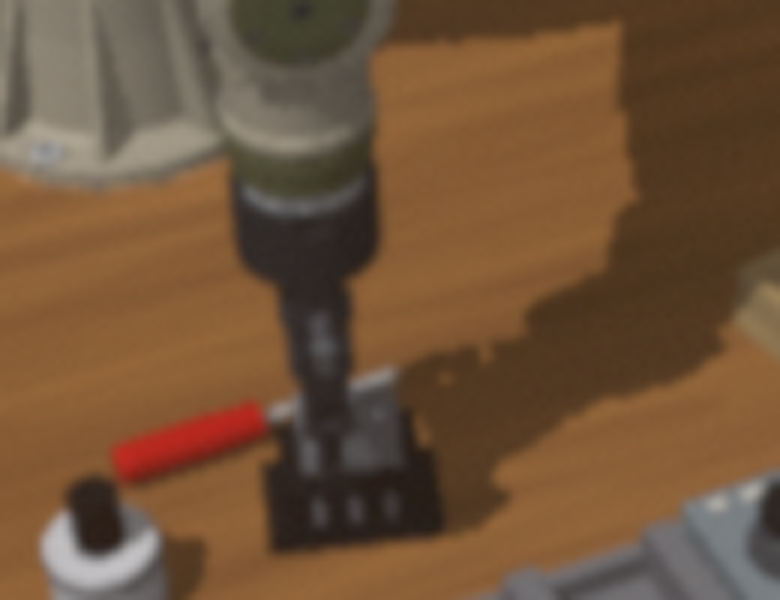

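The jaws straddle the rib, with the finger at crop px (325,440). I'll go down, grip and lift.

Request:
{"op": "send_rows", "data": {"targets": [[0,0,-0.016,0,0],[0,0,0,0,255],[0,0,0,0,255],[0,0,0,0,255],[0,0,0,0,255],[0,0,0,0,255],[0,0,0,0,255],[0,0,0,0,255],[0,0,0,0,255]], "newtons": 100}}

```text
clock: 4.15
tcp_pos: [0.4495, -0.0154, 0.052]
orientation: [0.0, 0.991, -0.134, 0.001]
wrist_force: [-2.4, 0.8, 6.0]
finger_gap: 0.0266
```

Request:
{"op": "send_rows", "data": {"targets": [[0,0,0.04,0,255],[0,0,0.05,0,255],[0.015,0.002,0.02,8.5,255],[0.015,0.002,0,8.5,255],[0.015,0.002,0,8.5,255],[0.015,0.002,0,8.5,255],[0.015,0.002,0,8.5,255],[0.015,0.002,0,8.5,255],[0.015,0.002,0,8.5,255],[0.015,0.002,0,8.5,255],[0.015,0.002,0,8.5,255],[0.015,0.002,0,8.5,255]]}}

```text
clock: 5.35
tcp_pos: [0.5989, 0.0048, 0.1601]
orientation: [-0.001, 0.82, 0.573, -0.001]
wrist_force: [-1.6, -0.3, -4.2]
finger_gap: 0.0264
```

Request:
{"op": "send_rows", "data": {"targets": [[0.015,0.001,0,8.5,255],[0.015,0,0,8.5,255],[0.0155,0,0,4.4,255],[0,0,0,0,255],[0,0,0,0,255],[0,0,0,0,255]]}}

```text
clock: 5.95
tcp_pos: [0.6434, 0.0057, 0.1604]
orientation: [-0.001, 0.702, 0.713, -0.001]
wrist_force: [-0.2, 0.3, -4.3]
finger_gap: 0.0269
```

```bash
cat > held.py <<'E'
from h import *
import sys
x,y,z=map(float,sys.argv[1:4]); # expected pack origin
for n in("scene","top"):
    r=eyes.read_camera(n); p,c,uv=cloud(r); np.savez(n+"_h.npz",**r)
    u,v=proj(r,(x,y,z+.03)).astype(int); cr=r["img"][max(v-50,0):v+50,max(u-65,0):u+65,::-1]
    cv2.imwrite(f"pics/{sys.argv[4]}_{n}.png",cv2.resize(cr,None,fx=4,fy=4,interpolation=cv2.INTER_CUBIC))
    for nm,lo,hi in(("foot",z+.006,z+.024),("body",z+.037,z+.054)):
        q=band(p,(x,y),.07,lo,hi); print(n,nm,len(q),np.round(np.median(q[:,2]),4),*rect(q), "x",np.round([q[:,0].min(),q[:,0].max()],4),"y",np.round([q[:,1].min(),q[:,1].max()],4))
    print([(round(d["conf"],2),np.round(d["xyz"],3).tolist()) for d in eyes.tip_of("pack1",n)])
print(np.round(monitor.get_state()["tcp_pos"],4),monitor.get_state()["orientation"])
E
python3 held.py .633 .0057 .111 h1
```

```text
scene foot 176 0.1238 [631.    1.7] [102.2  59.7] 2.8 x [0.5812 0.6821] y [-0.0275  0.0339]
scene body 207 0.1523 [632.3   3.3] [80.6 59.8] 1.5 x [0.5927 0.6729] y [-0.0274  0.0341]
[(0.98, [0.305, -0.252, 0.001]), (0.93, [0.542, -0.418, 0.002]), (0.61, [0.342, -0.462, 0.002]), (0.59, [0.628, 0.007, 0.107])]
  return _methods._mean(a, axis=axis, dtype=dtype,
  ret = ret.dtype.type(ret / rcount)
Traceback (most recent call last):
  File "held.py", line 9, in <module>
    q=band(p,(x,y),.07,lo,hi); print(n,nm,len(q),np.round(np.median(q[:,2]),4),*rect(q), "x",np.round([q[:,0].min(),q[:,0].max()],4),"y",np.round([q[:,1].min(),q[:,1].max()],4))
                                                                                                       ~~~~~~~~~~^^
ValueError: zero-size array to reduction operation minimum which has no identity
```

```bash
sed -i 's/print(n,nm,len(q),np/print(n,nm,0) if len(q)<5 else print(n,nm,len(q),np/' held.py; python3 held.py .633 .0057 .111 h1
```

```text
scene foot 181 0.124 [631.6   3.1] [103.1  61.2] 2.1 x [0.5811 0.6833] y [-0.0283  0.0351]
scene body 215 0.1528 [631.    2.8] [83.8 60.3] 4.0 x [0.5909 0.674 ] y [-0.0268  0.0351]
[(0.83, [0.342, -0.459, 0.002]), (0.8, [0.304, -0.253, -0.0]), (0.74, [0.544, -0.419, 0.004]), (0.65, [0.631, 0.001, 0.109])]
top foot 0
top body 0
[(0.92, [0.546, -0.42, 0.002]), (0.7, [0.341, -0.461, 0.004]), (0.63, [0.305, -0.254, 0.0])]
[0.6444 0.0056 0.1612] [4.86694519e-05 7.01345849e-01 7.12821148e-01 9.46121664e-05]
```

View pics/h1_scene.png

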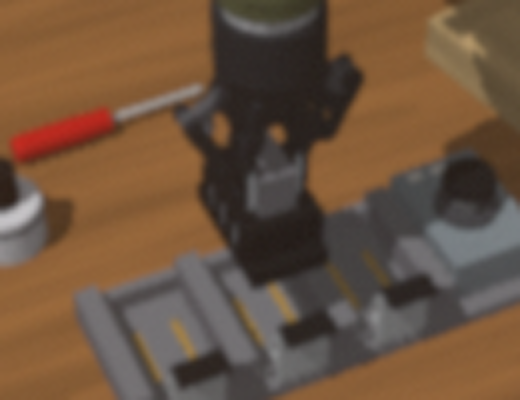

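View pics/h1_top.png

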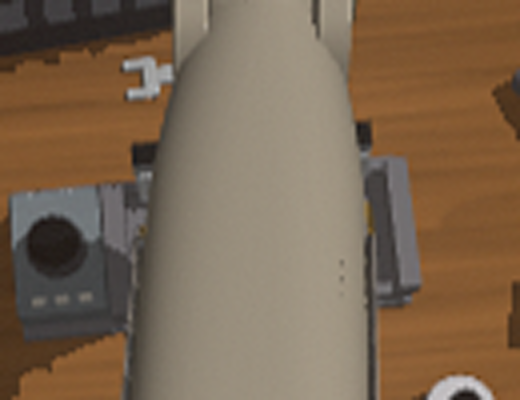

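Request:
{"op": "send_rows", "data": {"targets": [[0.001,0.001,-0.02,0,255],[0,0,-0.02,0,255],[0,0,0,0,255],[0,0,0,0,255]]}}

```text
clock: 6.7
tcp_pos: [0.6451, 0.0067, 0.1209]
orientation: [-0.0, 0.701, 0.713, -0.0]
wrist_force: [-0.4, -0.2, -3.8]
finger_gap: 0.0264
```

```bash
python3 held.py .633 .0057 .069 h2
```

```text
scene foot 184 0.0829 [649.3 -13.6] [116.   57.2] 37.0 x [0.5858 0.7008] y [-0.0265  0.0364]
scene body 208 0.1122 [634.6   4.3] [78.8 61.5] 0.1 x [0.5953 0.6741] y [-0.0265  0.0351]
[(0.93, [0.304, -0.252, -0.0]), (0.92, [0.34, -0.461, 0.003]), (0.69, [0.542, -0.419, 0.004]), (0.59, [0.676, -0.073, 0.03])]
top foot 0
top body 0
[(0.92, [0.547, -0.419, 0.001]), (0.89, [0.34, -0.461, 0.002]), (0.47, [0.372, -0.029, -0.005])]
[0.6464 0.0065 0.1224] [0.00090605 0.70128005 0.7128849  0.00077161]
```

View pics/h2_scene.png

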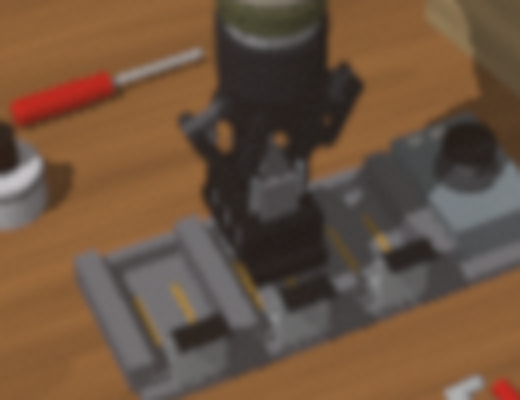

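Request:
{"op": "send_rows", "data": {"targets": [[0,0,-0.01,0,255],[0,0,-0.01,0,255],[0,0,-0.005,0,255],[0,0,-0.005,0,255],[0,0,0,0,255]]}}

```text
clock: 7.4
tcp_pos: [0.6442, 0.0067, 0.0896]
orientation: [-0.001, 0.701, 0.713, -0.001]
wrist_force: [-2.3, -0.3, -4.4]
finger_gap: 0.0268
```

Request:
{"op": "send_rows", "data": {"targets": [[0,0,-0.005,0,255],[0,0,-0.005,0,255],[0,0,0,0,255]]}}

```text
clock: 7.7
tcp_pos: [0.6446, 0.0066, 0.08]
orientation: [-0.001, 0.701, 0.713, -0.001]
wrist_force: [-3.1, -0.3, -4.2]
finger_gap: 0.0264
```

Request:
{"op": "send_rows", "data": {"targets": [[0,0,-0.005,0,255],[0,0,-0.004,0,255],[0,0,0,0,255]]}}

```text
clock: 8.0
tcp_pos: [0.6447, 0.0066, 0.0708]
orientation: [-0.001, 0.701, 0.713, -0.001]
wrist_force: [-2.8, -0.8, -5.9]
finger_gap: 0.0267
```

Request:
{"op": "send_rows", "data": {"targets": [[0,0,-0.004,0,255],[0,0,-0.004,0,255],[0,0,-0.001,0,255],[0,0,0,0,255],[0,0,0,0,255]]}}

```text
clock: 8.5
tcp_pos: [0.6463, 0.0065, 0.0642]
orientation: [0.001, 0.701, 0.713, 0.001]
wrist_force: [-3.9, -0.6, 5.9]
finger_gap: 0.0263
```

```bash
python3 held.py .633 .0057 .012 h3
```

```text
scene foot 144 0.027 [636.2   2.8] [131.7  98.3] -0.2 x [0.5702 0.702 ] y [-0.0463  0.052 ]
scene body 206 0.0555 [647.4   4.9] [107.4  61.9] 1.2 x [0.593  0.7011] y [-0.0264  0.0358]
[(0.89, [0.307, -0.251, -0.0]), (0.76, [0.631, 0.006, 0.009]), (0.69, [0.34, -0.461, 0.0]), (0.65, [0.541, -0.421, 0.003]), (0.46, [0.372, -0.029, 0.002])]
top foot 0
top body 0
[(0.93, [0.548, -0.419, -0.0]), (0.9, [0.31, -0.256, -0.001]), (0.79, [0.337, -0.459, 0.002]), (0.55, [0.458, 0.351, 0.006])]
[0.6462 0.0065 0.0641] [7.27785836e-04 7.01249044e-01 7.12915737e-01 6.32565797e-04]
```

View pics/h3_scene.png

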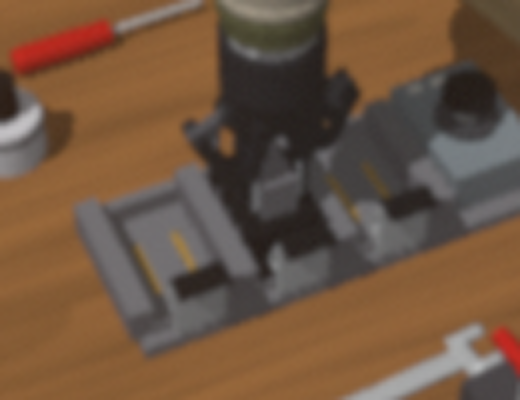

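Request:
{"op": "send_rows", "data": {"targets": [[0,0,-0.002,0,255],[0,0,-0.001,0,255],[0,0,0,0,255]]}}

```text
clock: 9.0
tcp_pos: [0.6463, 0.0064, 0.064]
orientation: [0.001, 0.701, 0.713, 0.001]
wrist_force: [-9.7, -1.2, 21.0]
finger_gap: 0.0268
```

Request:
{"op": "send_rows", "data": {"targets": [[0,0,0.003,0,255],[0,0,0,0,100],[0,0,0,0,60],[0,0,0,0,40],[0,0,0,0,40],[0,0,0.03,0,40],[0,0,0.05,0,40],[0,0,0.05,0,0],[0,-0.05,0,0,0],[0,-0.05,0,0,0],[0,-0.05,0,0,0],[0,0,0,0,0]]}}

```text
clock: 10.2
tcp_pos: [0.6456, -0.1499, 0.1925]
orientation: [0.001, 0.704, 0.71, -0.001]
wrist_force: [-0.8, 0.1, -0.9]
finger_gap: 0.0852
```

```bash
python3 held.py .633 .0057 .012 h4; python3 - <<'E'
from h import *
for n in("scene","top"):
    r=dict(np.load(n+"_h.npz")); p,_,_=cloud(r)
    q=band(p,(.634,.006),.05,.085,.105); print(n,"rib",len(q),np.round(np.median(q[:,2]),4),*(rect(q) if len(q)>5 else ()))
    m=(abs(p[:,0]-.69)<.045)&(abs(p[:,1]-.007)<.14)&(p[:,2]>.062)&(p[:,2]<.085); q=p[m]
    ys=np.sort(q[:,1]); 
    for g in np.split(q[np.argsort(q[:,1])],np.nonzero(np.diff(ys)>.015)[0]+1): print("   ",len(g),np.round(g.mean(0),4),np.round(g.min(0),3),np.round(g.max(0),3))
E
```

```text
scene foot 154 0.0267 [634.9   4.5] [133.3 102.4] 2.6 x [0.5684 0.7019] y [-0.0468  0.0568]
scene body 268 0.0557 [648.1   4.4] [105.7  62. ] 0.9 x [0.5955 0.7011] y [-0.0265  0.0357]
[(0.84, [0.634, 0.005, 0.01]), (0.81, [0.306, -0.253, -0.001]), (0.62, [0.542, -0.418, 0.004]), (0.57, [0.341, -0.459, 0.002])]
top foot 166 0.0283 [628.9   5.1] [123.6 105.8] 0.2 x [0.567  0.6908] y [-0.0477  0.0581]
top body 306 0.057 [646.2  12.4] [106.5  85.5] -10.0 x [0.5943 0.6974] y [-0.0377  0.051 ]
[(0.96, [0.31, -0.254, 0.0]), (0.93, [0.633, 0.004, 0.011]), (0.87, [0.339, -0.46, 0.004]), (0.68, [0.543, -0.417, 0.004]), (0.56, [0.633, 0.006, 0.012])]
[ 0.6454 -0.1426  0.1926] [-4.45279847e-04  7.01124156e-01  7.13039071e-01  5.54450626e-05]
scene rib 153 0.0916 [634.    4.1] [57.3 28.8] 0.7
    93 [ 0.7061 -0.0777  0.0745] [ 0.695 -0.097  0.064] [ 0.718 -0.057  0.079]
    145 [0.6874 0.0045 0.0742] [ 0.646 -0.014  0.062] [0.717 0.027 0.085]
    87 [0.7029 0.0898 0.0739] [0.691 0.07  0.063] [0.713 0.112 0.079]
top rib 137 0.0938 [635.2   5.5] [58.8 27. ] -4.9
    68 [ 0.7041 -0.0723  0.0745] [ 0.687 -0.088  0.062] [ 0.716 -0.056  0.081]
    85 [0.7009 0.0078 0.0742] [ 0.653 -0.021  0.062] [0.715 0.03  0.082]
    78 [0.7015 0.0925 0.0753] [0.688 0.072 0.062] [0.713 0.111 0.084]
```

View pics/h4_scene.png

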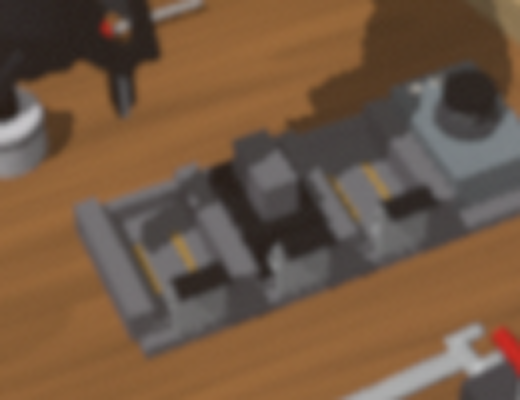

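View pics/h4_top.png

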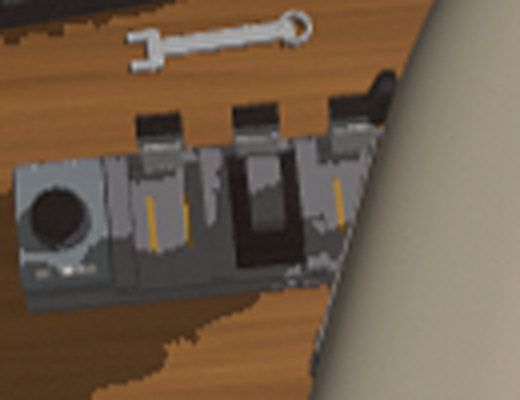

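Pack B is home in slot 2: the rib stands at the expected height and the catch is back in line. Next is pack A, and I'll check it again on the way.

Request:
{"op": "send_rows", "data": {"targets": [[-0.011,-0.0295,0,8.45,0],[-0.011,-0.0295,0,8.45,0],[-0.011,-0.0295,0,8.45,0],[-0.011,-0.0295,0,8.45,0],[-0.011,-0.0295,0,8.45,0],[-0.011,-0.0295,0,8.45,0],[-0.011,-0.0295,0,8.45,0],[-0.011,-0.0295,0,8.45,0],[-0.0105,-0.03,0,8.45,0],[0,0,-0.04,0,0],[0,0,-0.04,0,0],[0,0,0,0,0]]}}

```text
clock: 11.6
tcp_pos: [0.5445, -0.4049, 0.1065]
orientation: [-0.005, 0.112, 0.994, 0.004]
wrist_force: [-0.2, 0.1, -0.7]
finger_gap: 0.085
```

```bash
sed -n 4,6p m.py >/dev/null; python3 m.py now 2>/dev/null | grep -E "packA|tin"; python3 -c "
from h import *
s=monitor.get_state();print(s['tcp_pos'],s['orientation'],s['joint_pos'])"; python3 pic.py scene g2 60 180 130 100
```

```text
packA scene 111 topz 0.0811 rib [ 544.4 -404.5] [74.6 67.1] -47.7 mean [ 0.548 -0.415  0.081] body z 0.0433 [ 519.4 -414.4] [116.7  81.4] -13.5
packA top 19 topz 0.0783 rib [ 553. -394.] [25.7  8.4] -36.8 mean [ 0.555 -0.396  0.079] body z 0.0453 [ 557.5 -387.3] [67.3 31.7] -42.0
tin scene 82 topz 0.081 rib [ 552.  -267.5] [30.4 25.5] -13.4 mean [ 0.554 -0.268  0.079] body z 0.0433 [ 530.5 -263.5] [110.3  61.2] -11.0
tin top 65 topz 0.0835 rib [ 551.  -265.3] [26.1 25.2] 81.6 mean [ 0.551 -0.266  0.082] body z 0.045 [ 551.  -266.5] [63.2 62.2] -9.8
[ 0.54735169 -0.40751837  0.11283874] [-9.22347291e-04  1.12239011e-01  9.93680542e-01  7.31073278e-04] [-7.57519827e-01  5.74517630e-01  1.57770156e-01  1.15640199e+00
  5.92705163e-05 -2.10336404e+00]
```

View pics/g2.png

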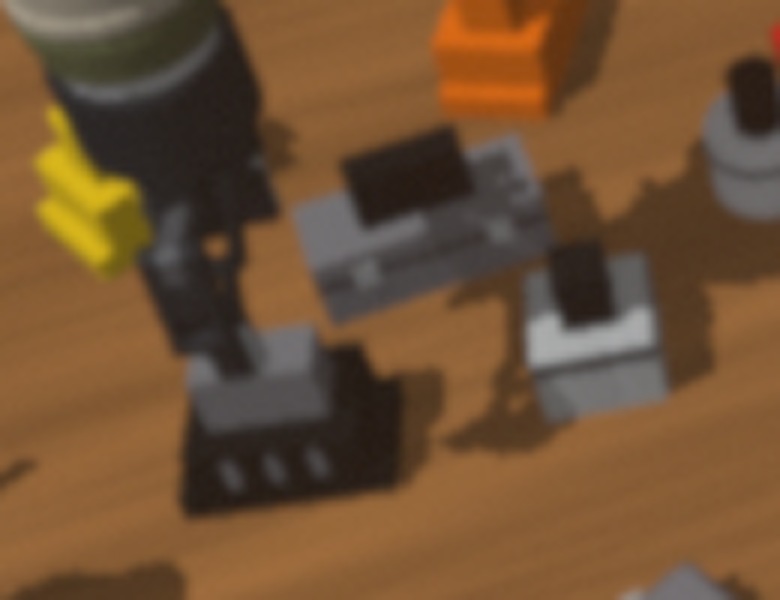

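Request:
{"op": "send_rows", "data": {"targets": [[0,-0.001,-0.03,0,0],[0,0,-0.016,0,0],[0,0,0,0,0]]}}

```text
clock: 12.05
tcp_pos: [0.5475, -0.4097, 0.0673]
orientation: [-0.0, 0.113, 0.994, 0.0]
wrist_force: [-1.1, 0.0, 0.1]
finger_gap: 0.0853
```

```bash
python3 pic.py scene g3 60 180 130 100
```

```text
(no output)
```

View pics/g3.png

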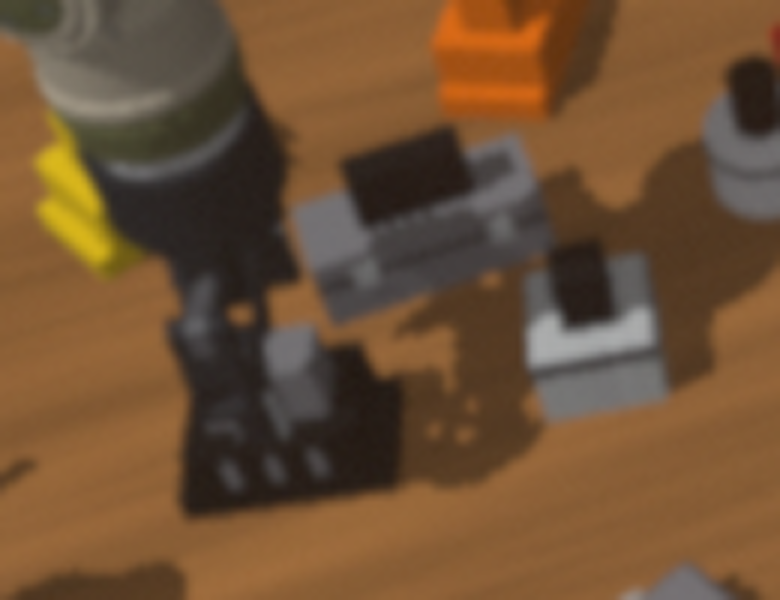

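```bash
python3 - <<'E'
from h import *
r=dict(np.load("g3.npz"))
f=6
for nm,X in dict(tcp=(.5475,-.4097,.067),fp=(.5475+.045*.974,-.4097-.045*.225,.075),fm=(.5475-.045*.974,-.4097+.045*.225,.075),ribc=(.5442,-.4203,.082),ribp=(.5442+.028*.225,-.4203+.028*.974,.082),ribm=(.5442-.028*.225,-.4203-.028*.974,.082)).items():
    u,v=proj(r,X); print(nm,(u-60)*f,(v-180)*f)
p,c,uv=cloud(r)
q=band(p,(.545,-.42),.075,.07,.12); 
for lo in np.arange(.49,.61,.01):
    s=q[(q[:,0]>=lo)&(q[:,0]<lo+.01)]
    if len(s): print(round(lo,2),len(s),np.round([s[:,1].min(),s[:,1].max(),s[:,2].min(),s[:,2].max()],3))
E
```

```text
tcp 279.3966598394022 368.70886706697
fp 267.6122885746836 435.077131799608
fm 281.4232240234316 285.97036781206447
ribc 246.37103630420862 351.5371850159502
ribp 307.77155348260874 342.3416015827359
ribm 184.5306694479632 360.79864207037457
0.5 52 [-0.407 -0.389  0.077  0.118]
0.51 2 [-0.395 -0.393  0.106  0.114]
0.53 14 [-0.423 -0.391  0.073  0.082]
0.54 25 [-0.413 -0.392  0.072  0.083]
0.55 26 [-0.415 -0.394  0.07   0.083]
0.56 20 [-0.411 -0.396  0.07   0.082]
0.59 25 [-0.432 -0.41   0.075  0.11 ]
0.6 25 [-0.429 -0.411  0.086  0.12 ]
```

Request:
{"op": "send_rows", "data": {"targets": [[0,0,-0.016,0,0],[0,0,0,0,255],[0,0,0,0,255],[0,0,0,0,255],[0,0,0,0,255],[0,0,0,0,255],[0,0,0,0,255],[0,0,0,0,255],[0,0,0.04,0,255],[0,0,0.05,0,255],[0,0,0.04,0,255],[0,0,0,0,255]]}}

```text
clock: 13.3
tcp_pos: [0.5496, -0.4128, 0.1882]
orientation: [0.005, 0.113, 0.994, -0.003]
wrist_force: [0.5, -0.5, -2.1]
finger_gap: 0.0266
```

Request:
{"op": "send_rows", "data": {"targets": [[0.0109,0.0369,0,-8.45,255],[0.0109,0.0369,0,-8.45,255],[0.0109,0.0369,0,-8.45,255],[0.0109,0.0369,0,-8.45,255],[0.0109,0.0369,0,-8.45,255],[0.0109,0.0369,0,-8.45,255],[0.0109,0.0369,0,-8.45,255],[0.0109,0.0369,0,-8.45,255],[0.0109,0.0369,0,-8.45,255],[0,0,0,0,255],[0,0,0,0,255],[0,0,0,0,255]]}}

```text
clock: 14.5
tcp_pos: [0.6445, -0.0788, 0.1799]
orientation: [-0.001, 0.701, 0.713, -0.001]
wrist_force: [-0.4, -0.4, -3.2]
finger_gap: 0.0263
```

```bash
python3 held.py .6345 -.0783 .130 h5
```

```text
scene foot 185 0.1425 [636.2 -80.6] [103.5  60. ] 1.8 x [0.5853 0.6881] y [-0.1102 -0.0491]
scene body 224 0.1715 [642.3 -80.5] [69.7 60. ] 0.4 x [0.6076 0.6771] y [-0.1107 -0.0503]
[(0.82, [0.634, -0.078, 0.13]), (0.78, [0.302, -0.254, 0.001]), (0.76, [0.34, -0.462, 0.002]), (0.65, [0.633, 0.008, 0.009])]
top foot 0
top body 0
[(0.94, [0.338, -0.458, 0.003]), (0.76, [0.309, -0.256, -0.0]), (0.61, [0.635, 0.003, 0.011])]
[ 0.6448 -0.0795  0.1808] [-1.35982761e-04  7.01804832e-01  7.12369254e-01 -7.12105799e-05]
```

View pics/h5_scene.png

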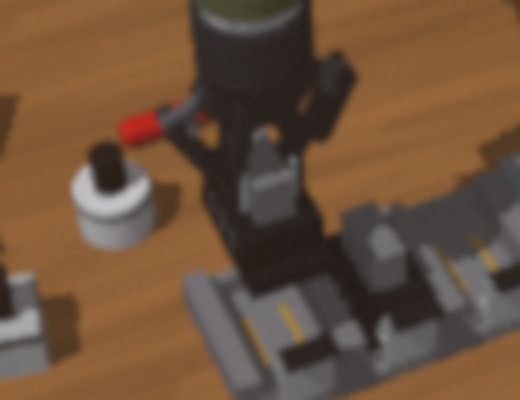

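Request:
{"op": "send_rows", "data": {"targets": [[-0.0005,0.0012,-0.03,0,255],[0,0,-0.03,0,255],[0,0,-0.015,0,255],[0,0,0,0,255],[0,0,0,0,255]]}}

```text
clock: 15.2
tcp_pos: [0.6446, -0.0778, 0.1063]
orientation: [-0.0, 0.702, 0.713, 0.0]
wrist_force: [0.1, -0.4, -2.9]
finger_gap: 0.0265
```

```bash
python3 held.py .6345 -.0783 .055 h6
```

```text
scene foot 213 0.0697 [654.8 -74. ] [111.2 102.5] 70.0 x [0.5877 0.7033] y [-0.1091 -0.009 ]
scene body 206 0.0981 [654.8 -68.3] [103.1  66. ] 71.9 x [0.6102 0.6785] y [-0.1094 -0.0091]
[(0.96, [0.634, -0.075, 0.055]), (0.84, [0.341, -0.459, 0.002]), (0.7, [0.304, -0.254, 0.0]), (0.58, [0.633, 0.003, 0.011]), (0.19, [0.604, 0.51, -0.003])]
top foot 0
top body 0
[(0.87, [0.341, -0.463, 0.003]), (0.86, [0.307, -0.257, 0.001]), (0.64, [0.635, 0.002, 0.008])]
[ 0.6457 -0.0775  0.1076] [0.00121334 0.70135098 0.71281466 0.00076943]
```

View pics/h6_scene.png

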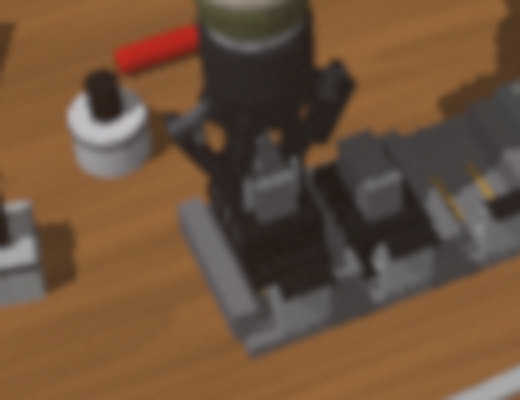

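Lined up. Going down slowly.

Request:
{"op": "send_rows", "data": {"targets": [[0,0,-0.008,0,255],[0,0,-0.006,0,255],[0,0,-0.005,0,255],[0,0,0,0,255]]}}

```text
clock: 15.8
tcp_pos: [0.6436, -0.0769, 0.0858]
orientation: [-0.001, 0.701, 0.713, -0.001]
wrist_force: [-2.8, -0.9, -3.0]
finger_gap: 0.0263
```

Request:
{"op": "send_rows", "data": {"targets": [[0,0,-0.005,0,255],[0,0,-0.005,0,255],[0,0,-0.005,0,255],[0,0,0,0,255]]}}

```text
clock: 16.2
tcp_pos: [0.6434, -0.0769, 0.0703]
orientation: [-0.001, 0.701, 0.713, -0.001]
wrist_force: [-3.6, -0.8, -5.2]
finger_gap: 0.0266
```

Request:
{"op": "send_rows", "data": {"targets": [[0,0,-0.004,0,255],[0,0,-0.004,0,255],[0,0,0,0,255],[0,0,0,0,255]]}}

```text
clock: 16.6
tcp_pos: [0.6452, -0.077, 0.0645]
orientation: [0.0, 0.701, 0.713, 0.0]
wrist_force: [-2.7, 1.0, 1.6]
finger_gap: 0.0262
```

Request:
{"op": "send_rows", "data": {"targets": [[0,0,-0.002,0,255],[0,0,-0.001,0,255],[0,0,0,0,255],[0,0,0,0,255]]}}

```text
clock: 17.0
tcp_pos: [0.6453, -0.0769, 0.0643]
orientation: [0.001, 0.701, 0.713, 0.001]
wrist_force: [-8.1, 2.9, 15.8]
finger_gap: 0.0265
```

Request:
{"op": "send_rows", "data": {"targets": [[0,0,0.003,0,255],[0,0,0,0,100],[0,0,0,0,60],[0,0,0,0,40],[0,0,0,0,40],[0,0,0.03,0,40],[0,0,0.05,0,40],[0,0,0.04,0,100],[0,0.05,0,0,255],[0,0.05,0,0,255],[0,0.05,0,0,255],[0,0.05,0,0,255]]}}

```text
clock: 18.2
tcp_pos: [0.6448, 0.1245, 0.1841]
orientation: [0.0, 0.702, 0.713, 0.0]
wrist_force: [-0.2, 0.0, 1.0]
finger_gap: 0.0002
```

Request:
{"op": "send_rows", "data": {"targets": [[-0.01,0.05,0,0,255],[-0.005,0.01,0,0,255],[0,0,0,0,255],[0,0,0,0,255]]}}

```text
clock: 18.6
tcp_pos: [0.6301, 0.1813, 0.1839]
orientation: [0.0, 0.701, 0.713, -0.0]
wrist_force: [-0.5, -1.1, 0.6]
finger_gap: -0.0
```

```bash
python3 held.py .6345 -.0783 .012 h7; python3 - <<'E'
from h import *
for n in("scene","top"):
    r=dict(np.load(n+"_h.npz")); p,_,_=cloud(r)
    for y in(-.078,.006):
        q=band(p,(.634,y),.045,.085,.105); print(n,"rib",len(q),np.round(np.median(q[:,2]),4),*(rect(q) if len(q)>5 else ()))
    m=(abs(p[:,0]-.703)<.025)&(abs(p[:,1]-.007)<.14)&(p[:,2]>.065)&(p[:,2]<.085); q=p[m]
    ys=np.sort(q[:,1]); 
    for g in np.split(q[np.argsort(q[:,1])],np.nonzero(np.diff(ys)>.015)[0]+1): print("   ",len(g),np.round(g.mean(0),4),np.round(g.min(0),3),np.round(g.max(0),3))
E
```

```text
scene foot 175 0.0269 [637.5 -76.1] [132.5 107.7] 1.7 x [0.5715 0.7036] y [-0.1305 -0.0212]
scene body 400 0.0557 [649.2 -58.5] [107.6 100.3] 1.9 x [0.5942 0.7033] y [-0.109 -0.009]
[(0.81, [0.634, -0.076, 0.014]), (0.78, [0.305, -0.254, 0.001]), (0.72, [0.633, 0.004, 0.012]), (0.55, [0.341, -0.463, 0.002]), (0.45, [0.55, -0.265, 0.006])]
top foot 166 0.0286 [634.1 -72.3] [125.3 107.9] 1.9 x [0.5707 0.6963] y [-0.1277 -0.0195]
top body 372 0.0576 [646.8 -63.2] [107.5 102.4] -88.0 x [0.5951 0.6985] y [-0.1173 -0.0104]
[(0.81, [0.341, -0.457, 0.002]), (0.71, [0.638, -0.076, 0.014]), (0.67, [0.631, 0.003, 0.01])]
[0.6304 0.1801 0.184 ] [9.72195898e-05 7.02195962e-01 7.11983720e-01 5.70692625e-05]
scene rib 166 0.0916 [636.7 -78.9] [58.4 28.3] 1.8
scene rib 156 0.0919 [634.5   4.6] [57.  29.6] 2.8
    94 [ 0.7059 -0.0774  0.0743] [ 0.695 -0.097  0.067] [ 0.716 -0.057  0.078]
    89 [0.7046 0.0065 0.0743] [ 0.691 -0.013  0.067] [0.716 0.029 0.08 ]
    84 [0.7029 0.0902 0.0742] [0.691 0.071 0.066] [0.713 0.112 0.078]
top rib 142 0.0928 [637.1 -77.1] [57.7 28.5] 0.8
top rib 136 0.0937 [634.5   5.7] [55.9 28. ] 2.3
    76 [ 0.7049 -0.0757  0.0756] [ 0.695 -0.095  0.065] [ 0.717 -0.056  0.081]
    78 [0.7031 0.0089 0.0761] [ 0.687 -0.011  0.066] [0.716 0.028 0.085]
    75 [0.7021 0.0925 0.0749] [0.686 0.072 0.066] [0.714 0.112 0.082]
```

View pics/h7_scene.png

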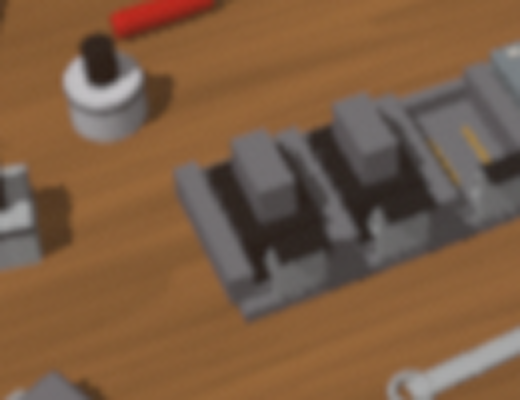

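View pics/h7_top.png

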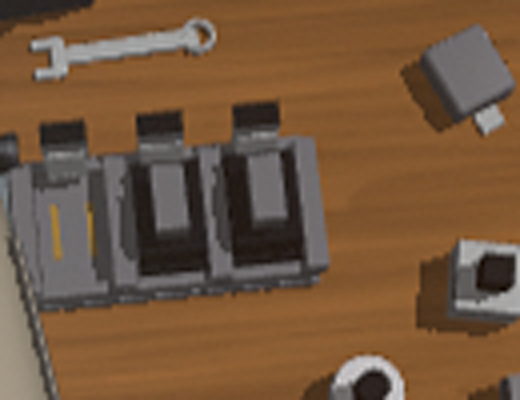

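Both packs are home and all three catches read the same as at the start (within about 1 mm). Pressing the plunger.

Request:
{"op": "send_rows", "data": {"targets": [[0,0.001,-0.04,0,255],[0,0,-0.035,0,255],[0,0,-0.01,0,255],[0,0,-0.008,0,255],[0,0,-0.008,0,255],[0,0,0,0,255],[0,0,0,0,255]]}}

```text
clock: 19.5
tcp_pos: [0.6308, 0.1826, 0.0848]
orientation: [0.001, 0.701, 0.713, 0.001]
wrist_force: [-1.8, -2.2, 4.8]
finger_gap: 0.0001
```

Request:
{"op": "send_rows", "data": {"targets": [[0,0,-0.004,0,255],[0,0,-0.003,0,255],[0,0,-0.001,0,255],[0,0,0,0,255],[0,0,0,0,255],[0,0,0,0,255]]}}

```text
clock: 20.1
tcp_pos: [0.6312, 0.1829, 0.0781]
orientation: [0.001, 0.701, 0.713, 0.001]
wrist_force: [-3.8, -3.2, 11.4]
finger_gap: 0.0003
```

Request:
{"op": "send_rows", "data": {"targets": [[0,0,-0.002,0,255],[0,0,-0.001,0,255],[0,0,0,0,255],[0,0,0,0,255],[0,0,0,0,255],[0,0,0,0,255],[0,0,0,0,255],[0,0,0,0,255]]}}

```text
clock: 20.9
tcp_pos: [0.6313, 0.1829, 0.0779]
orientation: [0.002, 0.701, 0.713, 0.002]
wrist_force: [-8.7, -5.0, 24.9]
finger_gap: -0.0001
```

Plunger at its stop (TCP height no longer changes while the force rises to 25 N) and held for about 0.8 s. I'll let it up and go to the bit case.

Request:
{"op": "send_rows", "data": {"targets": [[0,0,0.01,0,255],[0,0,0.03,0,255],[0,0,0.05,0,255],[0,0,0.04,0,100],[-0.018,-0.045,0,-8,0],[-0.018,-0.045,0,-8,0],[-0.018,-0.045,0,-8,0],[-0.018,-0.045,0,-8,0],[-0.018,-0.045,0,-8,0],[-0.018,-0.045,0,-8,0],[-0.018,-0.045,0,-8,0],[0,0,0,0,0]]}}

```text
clock: 22.1
tcp_pos: [0.503, -0.1368, 0.203]
orientation: [0.001, 0.955, 0.296, 0.001]
wrist_force: [-1.0, 1.1, 0.8]
finger_gap: 0.0857
```

```bash
python3 m.py now 2>/dev/null | grep -vE "pack"; python3 -c "
from h import *
s=monitor.get_state();print(s['tcp_pos'],s['orientation'])
for n in ('scene','top'): print([(round(d['conf'],2),np.round(d['xyz'],3).tolist()) for d in eyes.tip_of('plunger_top',n)])"; python3 pic.py top t2 0 0 512 384
```

```text
bit scene 122 topz 0.0813 rib [ 443.4 -331.6] [59.  26.8] 89.7 mean [ 0.445 -0.332  0.079] body z 0.0431 [ 443.3 -331.7] [119.8  55.5] -88.1
bit top 109 topz 0.0842 rib [ 443.2 -330.3] [59.8 20.8] -87.4 mean [ 0.443 -0.331  0.082] body z 0.0457 [ 443.  -332.7] [117.3  49.1] -87.4
drum scene 59 topz 0.08 rib [ 462.7 -150.2] [29.9 25.3] -20.1 mean [ 0.464 -0.152  0.078] body z 0.0432 [ 465.  -151.5] [62.1 57.5] 78.9
drum top 0 topz nan rib [0. 0.] [0. 0.] 0.0 mean [nan nan nan] body z nan [0. 0.] [0. 0.] 0.0
tin scene 78 topz 0.0804 rib [ 550.7 -267. ] [29.7 25.9] -14.3 mean [ 0.553 -0.268  0.079] body z 0.0435 [ 528.7 -263.2] [114.   61.6] -11.1
tin top 0 topz nan rib [0. 0.] [0. 0.] 0.0 mean [nan nan nan] body z nan [0. 0.] [0. 0.] 0.0
[ 0.50422054 -0.13309831  0.2027809 ] [3.02536057e-04 9.54132998e-01 2.99380827e-01 1.11887822e-03]
[(0.62, [0.722, 0.311, 0.006]), (0.48, [0.63, 0.184, 0.098])]
[(0.46, [0.628, 0.183, 0.09])]
```

View pics/t2.png

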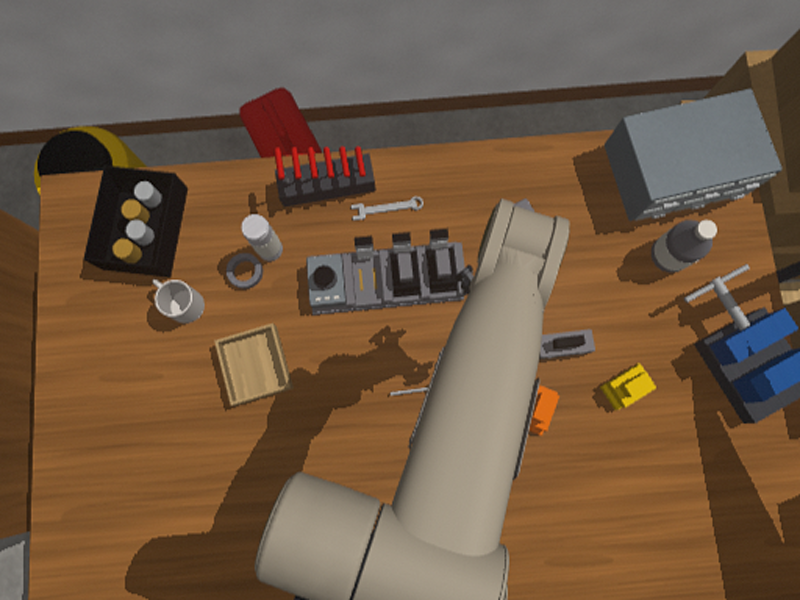

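The plunger is back up (head at z≈0.09), and the bit case is unmoved at (0.443, -0.331).

Request:
{"op": "send_rows", "data": {"targets": [[-0.0153,-0.0495,0,-8.2,0],[-0.0153,-0.0495,0,-8.2,0],[-0.0153,-0.0495,0,-8.2,0],[-0.0153,-0.0495,0,-8.2,0],[0,0,-0.05,0,0],[0,0,-0.05,0,0],[0,0,-0.02,0,0],[0,0,0,0,0],[0,0,0,0,0]]}}

```text
clock: 23.25
tcp_pos: [0.4459, -0.3223, 0.0824]
orientation: [-0.0, 1.0, 0.02, 0.0]
wrist_force: [0.3, -0.4, 0.2]
finger_gap: 0.0852
```

```bash
python3 pic.py scene g4 70 170 130 100;  python3 -c "
from h import *
s=monitor.get_state();print(s['tcp_pos'],s['orientation'])"
```

```text
[ 0.44647704 -0.32311003  0.08342619] [7.98447323e-04 9.99803415e-01 1.97907028e-02 9.06458202e-04]
```

View pics/g4.png

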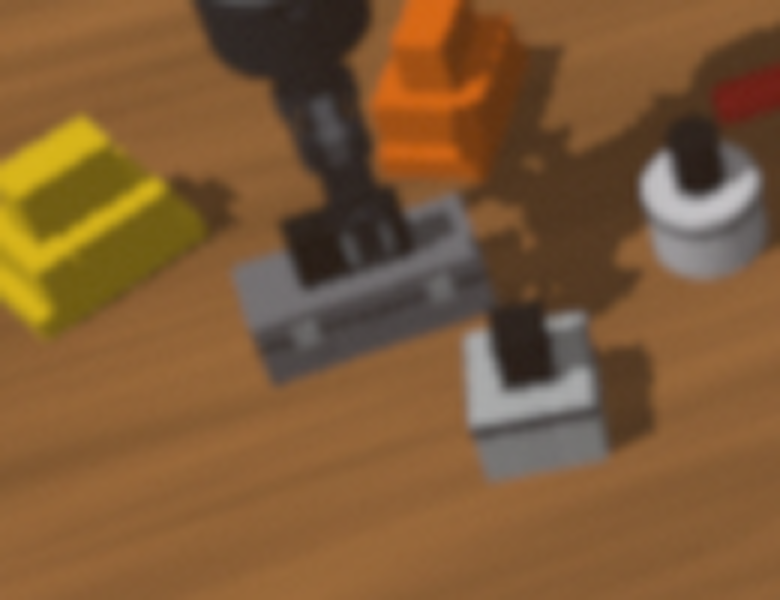

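Request:
{"op": "send_rows", "data": {"targets": [[-0.003,-0.0075,-0.012,0,0],[0,0,-0.019,0,0],[0,0,0,0,0],[0,0,0,0,255],[0,0,0,0,255],[0,0,0,0,255],[0,0,0,0,255],[0,0,0,0,255],[0,0,0,0,255],[0,0,0,0,255],[0,0,0,0,255]], "newtons": 70}}

```text
clock: 24.4
tcp_pos: [0.442, -0.3311, 0.0517]
orientation: [0.001, 1.0, 0.019, 0.0]
wrist_force: [-1.0, 0.4, 5.5]
finger_gap: 0.0195
```

Request:
{"op": "send_rows", "data": {"targets": [[0,0,0.04,0,255],[0,0,0.05,0,255],[0,0,0.05,0,255],[0,0,0,0,255]]}}

```text
clock: 24.8
tcp_pos: [0.4446, -0.3333, 0.1978]
orientation: [0.004, 1.0, 0.019, 0.004]
wrist_force: [0.9, -1.0, -3.2]
finger_gap: 0.0188
```

```bash
python3 - <<'E'
from h import *
# kit box fit: rim pixels, in box frame
from scipy.optimize import least_squares
for n in("scene","top"):
    r=dict(np.load({"scene":"scene0.npz","top":"top0.npz"}[n])); p,_,_=cloud(r)
    q=band(p,(.457,.353),.12,.036,.055)[:,:2]
    def f(v):
        c,s=np.cos(v[2]),np.sin(v[2]); d=q-v[:2]; x=abs(c*d[:,0]+s*d[:,1]); y=abs(-s*d[:,0]+c*d[:,1])
        return np.maximum(x-.070,y-.063)
    o=least_squares(f,[.457,.353,.2],loss="soft_l1",f_scale=.003); print(n,np.round(o.x,4),np.degrees(o.x[2]),o.cost)
E
```

```text
scene [0.4586 0.352  0.2171] 12.438630324501794 0.0008015991954442126
top [0.4582 0.3538 0.2127] 12.187093321900678 0.0005728811184748758
```

Request:
{"op": "send_rows", "data": {"targets": [[0.001,0.045,0,8.34,255],[0.001,0.045,0,8.34,255],[0.001,0.045,0,8.34,255],[0.001,0.045,0,8.34,255],[0.001,0.045,0,8.34,255],[0.001,0.045,0,8.34,255],[0.001,0.045,0,8.34,255],[0.001,0.045,0,8.34,255],[0.001,0.045,0,8.34,255],[0.001,0.045,0,8.34,255],[0.001,0.045,0,8.34,255],[0.001,0.045,0,8.34,255]]}}

```text
clock: 26.0
tcp_pos: [0.4525, 0.211, 0.1892]
orientation: [-0.001, 0.625, 0.78, -0.001]
wrist_force: [1.0, -0.2, -3.8]
finger_gap: 0.0193
```

Request:
{"op": "send_rows", "data": {"targets": [[0.005,0.045,0,0,255],[0.005,0.045,0,0,255],[0,0.022,0,0,255],[0,0,0,0,255],[0,0,0,0,255]]}}

```text
clock: 26.5
tcp_pos: [0.4625, 0.3212, 0.189]
orientation: [-0.001, 0.627, 0.779, -0.002]
wrist_force: [-0.3, -0.6, -3.4]
finger_gap: 0.019
```

```bash
python3 held.py .465 .321 .138 b1
```

```text
scene foot 150 0.1531 [476.6 301.1] [126.1  48.9] 37.0 x [0.4116 0.5263] y [0.2808 0.3581]
scene body 265 0.1811 [463.1 317.3] [122.2  54. ] 16.3 x [0.3993 0.5271] y [0.2828 0.3555]
[(0.93, [0.633, 0.006, 0.011]), (0.82, [0.304, -0.254, -0.002]), (0.72, [0.633, -0.077, 0.015]), (0.57, [0.34, -0.46, 0.001])]
top foot 29 0.152 [465.4 296.5] [120.6  26.4] -1.1 x [0.4053 0.5259] y [0.2843 0.3109]
top body 194 0.1838 [465.3 316.1] [120.7  41.8] 11.7 x [0.4056 0.527 ] y [0.2856 0.3344]
[(0.87, [0.633, 0.001, 0.007]), (0.86, [0.639, -0.075, 0.011]), (0.73, [0.34, -0.46, 0.004]), (0.57, [0.307, -0.256, 0.001]), (0.44, [0.456, 0.35, 0.006])]
[0.4636 0.3202 0.1906] [-1.49653541e-04  6.28399647e-01  7.77890520e-01 -4.47752940e-04]
```

View pics/b1_scene.png

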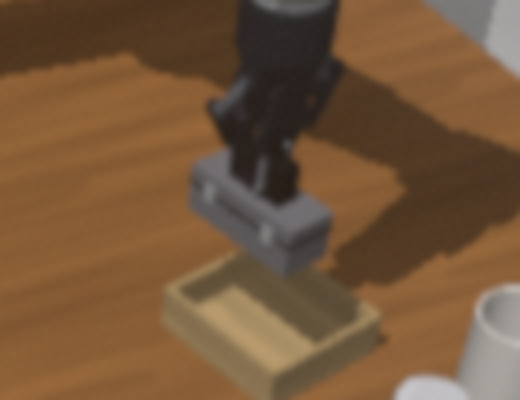

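Request:
{"op": "send_rows", "data": {"targets": [[0.001,0.001,-0.04,0,255],[0,0,-0.04,0,255],[0,0,-0.01,0,255],[0,0,0,0,255],[0,0,0,0,255]]}}

```text
clock: 27.2
tcp_pos: [0.4658, 0.3224, 0.1025]
orientation: [0.0, 0.628, 0.778, 0.001]
wrist_force: [0.7, -0.2, -1.6]
finger_gap: 0.019
```

```bash
python3 held.py .465 .321 .049 b2; python3 - <<'E'
from h import *
for n in("scene","top"):
    r=dict(np.load(n+"_h.npz")); p,_,_=cloud(r); q=band(p,(.458,.353),.13,.02,.2)
    c,s=np.cos(np.radians(12.3)),np.sin(np.radians(12.3)); d=q[:,:2]-[.458,.353]; X=c*d[:,0]+s*d[:,1]; Y=-s*d[:,0]+c*d[:,1]
    m=(q[:,2]>.084)&(q[:,2]<.1)&(abs(X)<.08)&(Y<0)&(Y>-.08); print(n,m.sum(),np.percentile(X[m],[1,99]),np.percentile(Y[m],[1,99]),np.median(q[m,2]))
E
```

```text
scene foot 139 0.0643 [477.6 302.1] [128.6  46. ] 32.3 x [0.4109 0.5306] y [0.2846 0.356 ]
scene body 262 0.0943 [465.6 317.6] [125.3  49.6] 13.2 x [0.4077 0.5301] y [0.2842 0.3552]
[(0.94, [0.342, -0.463, 0.001]), (0.86, [0.303, -0.254, -0.001]), (0.65, [0.633, -0.078, 0.017]), (0.49, [0.745, -0.274, -0.0])]
top foot 24 0.0656 [469.2 299.2] [119.9  25.4] -0.4 x [0.4094 0.5293] y [0.2868 0.3123]
top body 169 0.0966 [469.7 313.9] [120.8  32.5] 12.5 x [0.4099 0.5296] y [0.2856 0.3317]
[(0.94, [0.638, -0.072, 0.015]), (0.8, [0.632, 0.002, 0.01]), (0.77, [0.338, -0.461, 0.005]), (0.56, [0.309, -0.255, 0.001])]
[0.4661 0.3229 0.1029] [7.06523092e-04 6.27856090e-01 7.78327487e-01 1.59832900e-03]
scene 266 [-0.05796394  0.06144132] [-0.05986841 -0.01087781] 0.09412802246277069
top 155 [-0.05693483  0.06204913] [-0.05686637 -0.02694887] 0.09617427832700232
```

View pics/b2_scene.png

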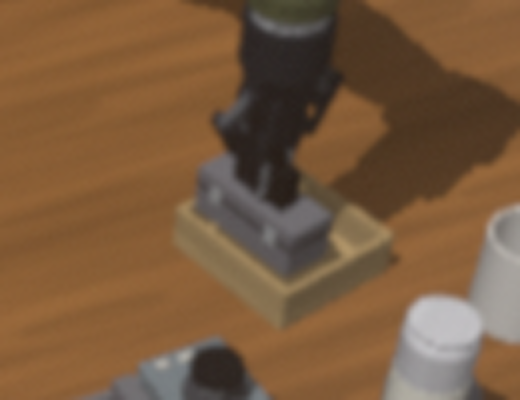

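View pics/b2_top.png

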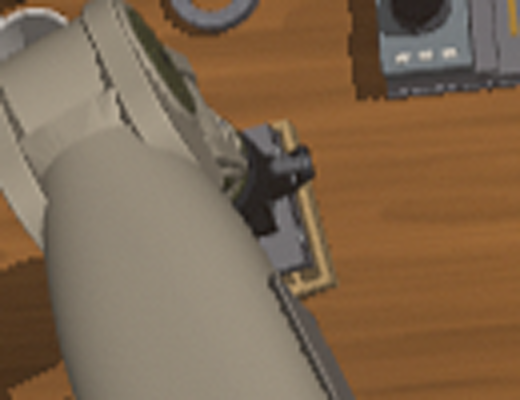

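Request:
{"op": "send_rows", "data": {"targets": [[-0.0015,0.001,-0.01,0,255],[0,0,-0.01,0,255],[0,0,-0.01,0,255],[0,0,0,0,255]]}}

```text
clock: 27.8
tcp_pos: [0.4616, 0.3226, 0.0686]
orientation: [-0.001, 0.628, 0.778, -0.002]
wrist_force: [-1.1, 0.6, -4.0]
finger_gap: 0.0188
```

Request:
{"op": "send_rows", "data": {"targets": [[0,0,-0.007,0,255],[0,0,-0.005,0,255],[0,0,0,0,255]]}}

```text
clock: 28.1
tcp_pos: [0.463, 0.3232, 0.0583]
orientation: [-0.0, 0.628, 0.778, -0.0]
wrist_force: [-0.6, -0.1, -3.8]
finger_gap: 0.0192
```

Request:
{"op": "send_rows", "data": {"targets": [[0,0,-0.001,0,255],[0,0,0,0,150],[0,0,0,0,120],[0,0,0,0,120],[0,0,0,0,120],[0,0,0.04,0,120],[0,0,0.05,0,120],[0,0,0.05,0,0],[0,-0.05,0,-5,0],[0,-0.05,0,-5,0],[0,-0.05,0,-5,0],[0,-0.05,0,-5,0]]}}

```text
clock: 29.3
tcp_pos: [0.4631, 0.1219, 0.1985]
orientation: [0.0, 0.754, 0.657, 0.001]
wrist_force: [1.0, -0.8, 0.1]
finger_gap: 0.0854
```

```bash
cat > box.py <<'E'
from h import *
import sys
c,s=np.cos(np.radians(12.3)),np.sin(np.radians(12.3))
for n in("scene","top"):
    r=eyes.read_camera(n); np.savez(n+"_b.npz",**r); p,_,_=cloud(r); q=band(p,(.458,.353),.1,-.01,.15)
    d=q[:,:2]-[.458,.353]; X=c*d[:,0]+s*d[:,1]; Y=-s*d[:,0]+c*d[:,1]
    for lo,hi in((.046,.06),(.08,.1)):
        m=(q[:,2]>lo)&(q[:,2]<hi)&(abs(X)<.075)&(abs(Y)<.068); B=np.c_[X,Y][m]*1000
        # split into clusters
        if len(B)<5: print(n,lo,len(B)); continue
        img=np.zeros((140,160),np.uint8); ij=np.round(B+[80,70]).astype(int); img[np.clip(ij[:,1],0,139),np.clip(ij[:,0],0,159)]=255
        img=cv2.dilate(img,np.ones((5,5))); k,lab=cv2.connectedComponents(img); l=lab[np.clip(ij[:,1],0,139),np.clip(ij[:,0],0,159)]
        for i in range(1,k):
            g=B[l==i]
            if len(g)>8: print(n,lo,len(g),"z",np.round(np.median(q[m][l==i,2]),4),"box mm",*rect(np.c_[g/1000]))
    u,v=proj(r,(.458,.353,.03)).astype(int); cr=r["img"][v-40:v+40,max(u-50,0):u+50,::-1]
    cv2.imwrite(f"pics/{sys.argv[1]}_{n}.png",cv2.resize(cr,None,fx=5,fy=5,interpolation=cv2.INTER_CUBIC))
print(np.round(monitor.get_state()["tcp_pos"],4),np.round(monitor.get_state()["orientation"],4))
E
python3 box.py k1;  python3 m.py now 2>/dev/null | grep -E "drum|tin"
```

```text
scene 0.046 228 z 0.0496 box mm [ -0.5 -33. ] [124.2  51.9] 0.0
scene 0.08 83 z 0.0851 box mm [ -1.6 -33.1] [61.8 24.1] 2.9
top 0.046 372 z 0.0512 box mm [ -2.5 -35.1] [126.2  57.9] 0.9
top 0.08 118 z 0.0871 box mm [  0.4 -31. ] [59.8 21.5] -0.5
[0.4634 0.1184 0.1984] [ 8.000e-04  7.565e-01  6.541e-01 -3.000e-04]
drum scene 56 topz 0.08 rib [ 462.6 -150.4] [27.  26.4] -29.5 mean [ 0.464 -0.151  0.078] body z 0.0432 [ 465.3 -151.5] [62.1 56.7] 80.1
drum top 56 topz 0.0834 rib [ 462.  -149.4] [26.5 24.3] 84.1 mean [ 0.462 -0.15   0.082] body z 0.0455 [ 461. -149.] [59.5 58.5] -4.7
tin scene 75 topz 0.0808 rib [ 550.7 -267.7] [30.7 25.9] -10.5 mean [ 0.553 -0.268  0.079] body z 0.0435 [ 552.2 -267.8] [64.  61.7] -9.9
tin top 64 topz 0.0829 rib [ 551.8 -265.8] [26.5 26.1] -9.2 mean [ 0.551 -0.266  0.081] body z 0.0456 [ 550.7 -266.5] [62.5 62. ] 79.3
```

View pics/k1_scene.png

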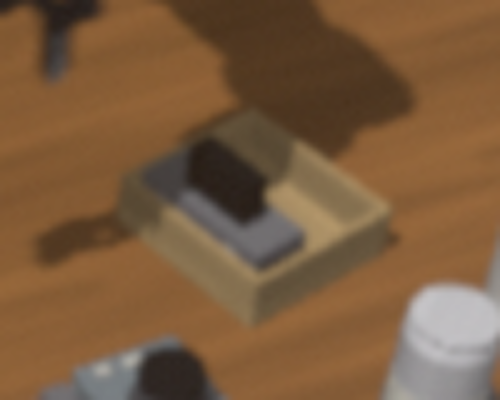

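The bit case stands flat along the -y wall, with its top at 0.050. Next the round tin.

Request:
{"op": "send_rows", "data": {"targets": [[0,-0.0447,0,0,0],[0,-0.0447,0,0,0],[0,-0.0447,0,0,0],[0,-0.0447,0,0,0],[0,-0.0447,0,0,0],[-0.001,-0.0447,0,0,0],[0,0,-0.05,0,0],[0,0,-0.05,0,0],[0,0,-0.01,0,0],[0,0,0,0,0],[0,0,0,0,0]]}}

```text
clock: 30.6
tcp_pos: [0.4639, -0.1445, 0.0897]
orientation: [0.001, 0.753, 0.658, 0.001]
wrist_force: [0.1, -0.3, 0.8]
finger_gap: 0.0853
```

```bash
python3 pic.py scene g5 130 150 104 80;  python3 -c "
from h import *
s=monitor.get_state();print(s['tcp_pos'],s['orientation'])"
```

```text
[ 0.46440277 -0.14490065  0.09029403] [0.00176083 0.75283327 0.65820842 0.00080265]
```

View pics/g5.png

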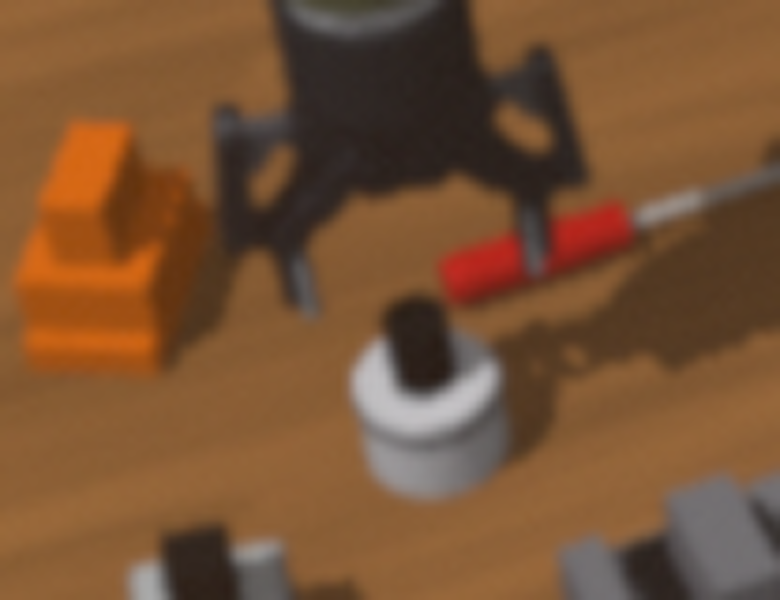

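Request:
{"op": "send_rows", "data": {"targets": [[-0.0015,-0.005,-0.02,0,0],[0,0,-0.018,0,0],[0,0,0,0,0],[0,0,0,0,255],[0,0,0,0,255],[0,0,0,0,255],[0,0,0,0,255],[0,0,0,0,255],[0,0,0,0,255],[0,0,0,0,255]], "newtons": 50}}

```text
clock: 31.65
tcp_pos: [0.4615, -0.1499, 0.0509]
orientation: [0.001, 0.753, 0.658, 0.001]
wrist_force: [1.0, 1.9, 5.9]
finger_gap: 0.0267
```

Request:
{"op": "send_rows", "data": {"targets": [[0,0,0.04,0,255],[0,0,0.05,0,255],[0,0,0.05,0,255],[0,0,0,0,255]]}}

```text
clock: 32.05
tcp_pos: [0.4643, -0.1517, 0.1966]
orientation: [0.005, 0.753, 0.658, 0.002]
wrist_force: [1.0, -0.6, -3.3]
finger_gap: 0.0266
```

```bash
python3 pic.py scene g6 130 110 120 90
```

```text
(no output)
```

View pics/g6.png

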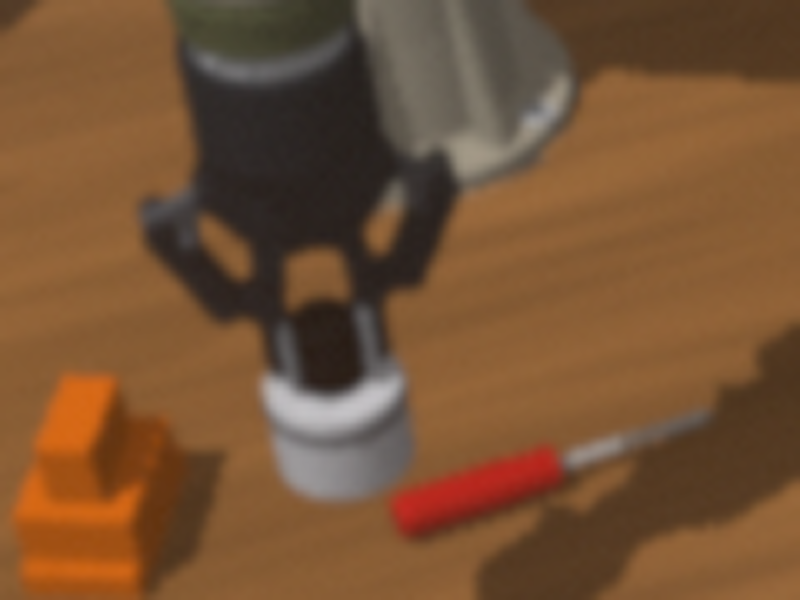

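Request:
{"op": "send_rows", "data": {"targets": [[-0.0037,0.0474,0,1.8,255],[-0.0037,0.0474,0,1.8,255],[-0.0037,0.0474,0,1.8,255],[-0.0037,0.0474,0,1.8,255],[-0.0037,0.0474,0,1.8,255],[-0.0037,0.0474,0,1.8,255],[-0.0037,0.0474,0,1.8,255],[-0.0037,0.0474,0,1.8,255],[-0.0037,0.0474,0,1.8,255],[-0.0037,0.0474,0,1.8,255],[-0.0037,0.0474,0,2,255],[0,0,0,0,255]]}}

```text
clock: 33.3
tcp_pos: [0.4181, 0.376, 0.1869]
orientation: [-0.001, 0.625, 0.781, -0.001]
wrist_force: [0.2, -1.2, -3.6]
finger_gap: 0.027
```

Request:
{"op": "send_rows", "data": {"targets": [[0,0,-0.04,0,255],[0,0,-0.04,0,255],[0,0,0,0,255],[0,0,0,0,255]]}}

```text
clock: 33.7
tcp_pos: [0.4187, 0.3701, 0.1085]
orientation: [-0.001, 0.628, 0.778, -0.002]
wrist_force: [0.9, 0.3, -2.2]
finger_gap: 0.0267
```

```bash
python3 held.py .4212 .3716 .059 d1; python3 - <<'E'
from h import *
c,s=np.cos(np.radians(12.3)),np.sin(np.radians(12.3))
for n in("scene","top"):
    r=dict(np.load(n+"_h.npz")); p,_,_=cloud(r); q=band(p,(.4212,.3716),.05,.09,.112)
    d=q[:,:2]-[.458,.353]; X=c*d[:,0]+s*d[:,1]; Y=-s*d[:,0]+c*d[:,1]; 
    if len(X)>5: print(n,len(X),np.percentile(X,[2,98]),np.percentile(Y,[2,98]))
    t=np.array(monitor.get_state()["tcp_pos"])[:2]-[.458,.353]; print("tcp box",c*t[0]+s*t[1],-s*t[0]+c*t[1])
E
```

```text
scene foot 83 0.0739 [441.2 341.4] [62.7 61.9] -49.2 x [0.3973 0.4579] y [0.3038 0.385 ]
scene body 109 0.1007 [426.5 361.5] [57.7 43. ] 59.2 x [0.3968 0.4486] y [0.335  0.3954]
[(0.94, [0.634, 0.006, 0.01]), (0.78, [0.63, -0.08, 0.012]), (0.67, [0.341, -0.46, 0.002]), (0.62, [0.305, -0.256, 0.002])]
top foot 39 0.0762 [421.2 335.5] [91.2 33.9] -31.3 x [0.391  0.4652] y [0.3056 0.3737]
top body 97 0.1057 [404.3 361.3] [56.8 21.6] -63.8 x [0.3916 0.4252] y [0.3399 0.3909]
[(0.85, [0.309, -0.257, -0.0]), (0.7, [0.339, -0.461, 0.003]), (0.58, [0.637, -0.076, 0.012]), (0.58, [0.632, 0.001, 0.011])]
[0.4216 0.3721 0.1121] [5.64284207e-04 6.28027366e-01 7.78189010e-01 1.78146453e-03]
scene 127 [-0.05933767 -0.00550106] [-0.00715847  0.04662443]
tcp box -0.03152709024799633 0.02645376169286383
top 100 [-0.0616361  -0.03701153] [-0.00441484  0.04569877]
tcp box -0.03152709024799633 0.02645376169286383
```

View pics/d1_scene.png

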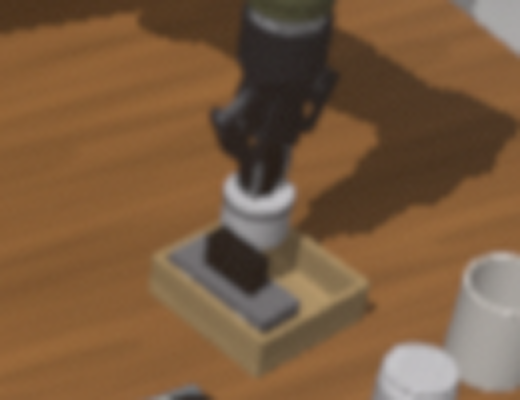

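Request:
{"op": "send_rows", "data": {"targets": [[0,0.0005,-0.015,0,255],[0,0,-0.01,0,255],[0,0,-0.008,0,255],[0,0,0,0,255],[0,0,0,0,255]]}}

```text
clock: 34.4
tcp_pos: [0.4201, 0.372, 0.0771]
orientation: [-0.0, 0.628, 0.778, -0.0]
wrist_force: [-0.0, -0.4, -2.6]
finger_gap: 0.0269
```

Request:
{"op": "send_rows", "data": {"targets": [[0,0,-0.008,0,255],[0,0,-0.008,0,255],[0,0,-0.004,0,255],[0,0,0,0,255],[0,0,0,0,255]]}}

```text
clock: 34.9
tcp_pos: [0.4198, 0.372, 0.057]
orientation: [-0.0, 0.628, 0.778, -0.0]
wrist_force: [-1.7, -1.4, 1.6]
finger_gap: 0.0265
```

Request:
{"op": "send_rows", "data": {"targets": [[0,0,0,0,150],[0,0,0,0,120],[0,0,0,0,120],[0,0,0,0,120],[0,0,0.04,0,120],[0,0,0.05,0,120],[0,0,0.05,0,60],[0.01,-0.05,0,-5.4,0],[0.01,-0.05,0,-5.4,0],[0.01,-0.05,0,-5.4,0],[0.01,-0.05,0,-5.4,0],[0.01,-0.05,0,0,0]]}}

```text
clock: 36.1
tcp_pos: [0.4693, 0.1252, 0.1973]
orientation: [0.0, 0.763, 0.646, 0.0]
wrist_force: [0.6, 0.3, -0.7]
finger_gap: 0.0854
```

```bash
python3 box.py k2;  python3 m.py now 2>/dev/null | grep -E "tin"
```

```text
scene 0.046 231 z 0.0499 box mm [ -0.4 -35.3] [122.7  52.1] 3.3
scene 0.046 51 z 0.0499 box mm [-22.1  29.7] [43.9 32. ] -83.5
scene 0.08 84 z 0.0854 box mm [ -1.5 -33.4] [61.7 23.5] 2.0
scene 0.08 32 z 0.0855 box mm [-34.2  20. ] [25.6 25.3] -42.8
top 0.046 559 z 0.0514 box mm [-6.1 -4.7] [132.9 116.3] -0.2
top 0.08 120 z 0.087 box mm [ -0.5 -31.8] [60.1 20.4] 1.5
top 0.08 64 z 0.0872 box mm [-35.8  22. ] [26.6 25.8] 24.6
[0.4705 0.1218 0.1972] [ 0.001   0.7652  0.6438 -0.    ]
tin scene 79 topz 0.0808 rib [ 552.  -268.1] [29.7 26. ] -8.2 mean [ 0.553 -0.268  0.079] body z 0.0433 [ 551.8 -268. ] [64.2 62. ] -10.2
tin top 63 topz 0.0839 rib [ 550.6 -266.2] [25.9 24.5] -8.1 mean [ 0.551 -0.266  0.082] body z 0.0452 [ 551.3 -265.9] [62.6 62.5] -10.0
```

View pics/k2_top.png

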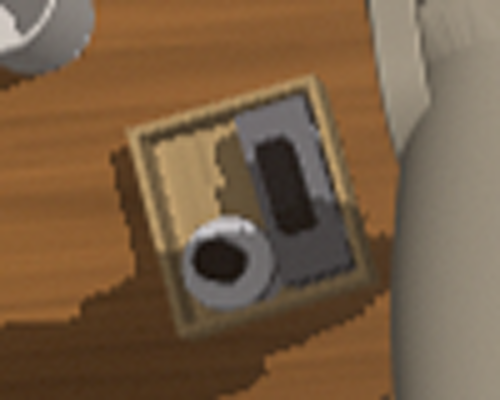

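Request:
{"op": "send_rows", "data": {"targets": [[0.01,-0.0486,0,0,0],[0.01,-0.0486,0,0,0],[0.01,-0.0486,0,0,0],[0.01,-0.0486,0,0,0],[0.01,-0.0486,0,0,0],[0.01,-0.0486,0,0,0],[0.01,-0.0486,0,0,0],[0.01,-0.0486,0,0,0],[0,0,-0.05,0,0],[0,0,-0.05,0,0],[0,0,-0.01,0,0],[0,0,0,0,0]]}}

```text
clock: 37.5
tcp_pos: [0.5482, -0.2592, 0.085]
orientation: [-0.003, 0.762, 0.648, -0.001]
wrist_force: [-0.0, -0.2, 0.3]
finger_gap: 0.0854
```

```bash
python3 pic.py scene g7 100 180 104 80;  python3 -c "
from h import *
s=monitor.get_state();print(s['tcp_pos'],s['orientation'])"; python3 m.py now 2>/dev/null | grep -E "tin scene"
```

```text
[ 0.54975809 -0.26041028  0.08747972] [-4.14904498e-04  7.61799832e-01  6.47812352e-01 -9.27775819e-06]
tin scene 37 topz 0.1145 rib [ 558.8 -263.1] [110.   25.3] 71.5 mean [ 0.557 -0.268  0.113] body z 0.0434 [ 552.6 -267.9] [63.1 62.2] -11.2
```

View pics/g7.png

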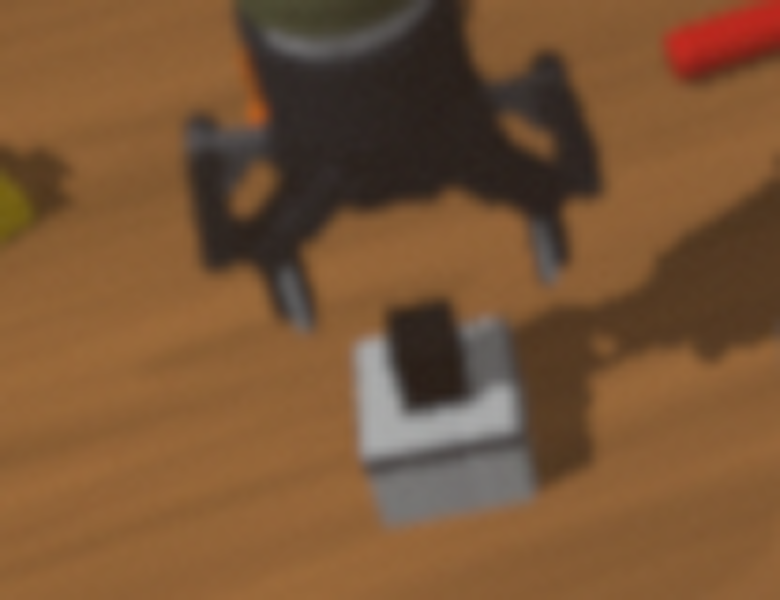

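Request:
{"op": "send_rows", "data": {"targets": [[0.0015,-0.0065,-0.018,-0.6,0],[0,0,-0.018,0,0],[0,0,0,0,0],[0,0,0,0,255],[0,0,0,0,255],[0,0,0,0,255],[0,0,0,0,255],[0,0,0,0,255],[0,0,0,0,255],[0,0,0,0,255]]}}

```text
clock: 38.65
tcp_pos: [0.5512, -0.2685, 0.0518]
orientation: [0.001, 0.766, 0.643, 0.0]
wrist_force: [0.6, 1.7, 5.1]
finger_gap: 0.0252
```

Request:
{"op": "send_rows", "data": {"targets": [[0,0,0.04,0,255],[0,0,0.05,0,255],[0,0,0.05,0,255],[0,0,0,0,255],[0,0,0,0,255]]}}

```text
clock: 39.15
tcp_pos: [0.551, -0.2688, 0.1917]
orientation: [0.001, 0.766, 0.643, 0.0]
wrist_force: [-0.2, 0.3, -4.7]
finger_gap: 0.0253
```

Request:
{"op": "send_rows", "data": {"targets": [[-0.0048,0.0467,0,1.6,255],[-0.0048,0.0467,0,1.6,255],[-0.0048,0.0467,0,1.6,255],[-0.0048,0.0467,0,1.6,255],[-0.0048,0.0467,0,1.6,255],[-0.0048,0.0467,0,1.6,255],[-0.0048,0.0467,0,1.6,255],[-0.0048,0.0467,0,1.6,255],[-0.0048,0.0467,0,1.6,255],[-0.0048,0.0467,0,1.6,255],[-0.0048,0.0467,0,1.6,255],[-0.0048,0.0467,0,1.6,255]]}}

```text
clock: 40.35
tcp_pos: [0.4908, 0.2931, 0.1878]
orientation: [-0.001, 0.648, 0.762, -0.002]
wrist_force: [0.5, 0.4, -2.4]
finger_gap: 0.0253
```

Request:
{"op": "send_rows", "data": {"targets": [[-0.0048,0.0467,0,1.6,255],[-0.0048,0.0467,0,1.5,255],[0,0,-0.04,0,255],[0,0,-0.03,0,255],[0,0,0,0,255],[0,0,0,0,255],[0,0,0,0,255]]}}

```text
clock: 41.05
tcp_pos: [0.4841, 0.3853, 0.1218]
orientation: [0.0, 0.627, 0.779, 0.001]
wrist_force: [1.0, -0.1, -2.1]
finger_gap: 0.0254
```

```bash
cat > d.py <<'E'
from h import *
import sys
x,y,lo,hi=map(float,sys.argv[1:5])
c,s=np.cos(np.radians(12.3)),np.sin(np.radians(12.3))
for n in("scene","top"):
    r=dict(np.load(n+"_h.npz")); p,_,_=cloud(r); q=band(p,(x,y),.05,lo,hi)
    d=q[:,:2]-[.458,.353]; X=c*d[:,0]+s*d[:,1]; Y=-s*d[:,0]+c*d[:,1]; 
    if len(X)>5: print(n,len(X),np.percentile(X,[2,98]),np.percentile(Y,[2,98]))
t=np.array(monitor.get_state()["tcp_pos"])[:2]-[.458,.353]; print("tcp box",c*t[0]+s*t[1],-s*t[0]+c*t[1])
E
python3 held.py .4837 .3852 .07 e1; python3 d.py .4837 .3852 .105 .125
```

```text
scene foot 165 0.0854 [478.9 356.9] [104.3  87.8] 27.1 x [0.4168 0.5193] y [0.3159 0.4194]
scene body 164 0.1133 [483.9 383.2] [65.5 63.3] -78.5 x [0.4539 0.5203] y [0.3466 0.42  ]
[(0.89, [0.632, -0.076, 0.013]), (0.73, [0.306, -0.254, -0.002]), (0.69, [0.337, -0.462, 0.002]), (0.68, [0.632, 0.008, 0.012])]
top foot 124 0.0873 [462.  351.2] [89.1 58. ] -40.7 x [0.4181 0.4984] y [0.3159 0.3985]
top body 122 0.1162 [468.  374.3] [52.3 30.3] -64.9 x [0.4515 0.4903] y [0.3504 0.404 ]
[(0.88, [0.309, -0.254, -0.001]), (0.85, [0.34, -0.461, 0.001]), (0.81, [0.635, -0.078, 0.012])]
[0.4844 0.3856 0.1226] [4.51530417e-04 6.27374405e-01 7.78716454e-01 1.35520435e-03]
scene 172 [0.00160621 0.0628131 ] [-0.00815521  0.0521344 ]
top 123 [0.00263394 0.03074618] [-0.0046291   0.04461042]
tcp box 0.03276233275770222 0.026222560560141297
```

View pics/e1_scene.png

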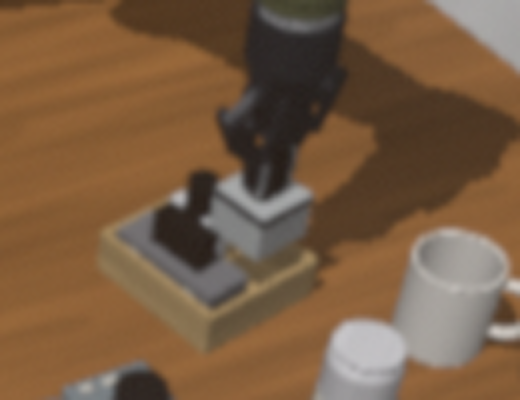

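Request:
{"op": "send_rows", "data": {"targets": [[-0.0004,0.002,-0.015,0,255],[0,0,-0.012,0,255],[0,0,-0.01,0,255],[0,0,-0.008,0,255],[0,0,0,0,255]]}}

```text
clock: 41.75
tcp_pos: [0.4821, 0.3867, 0.0743]
orientation: [-0.001, 0.627, 0.779, -0.001]
wrist_force: [-0.5, -0.3, -4.1]
finger_gap: 0.0251
```

Request:
{"op": "send_rows", "data": {"targets": [[0,0,-0.008,0,255],[0,0,-0.006,0,255],[0,0,-0.004,0,255],[0,0,0,0,255],[0,0,0,0,255]]}}

```text
clock: 42.25
tcp_pos: [0.483, 0.3875, 0.0579]
orientation: [-0.0, 0.627, 0.779, 0.0]
wrist_force: [-0.1, -0.2, -3.3]
finger_gap: 0.0254
```

Request:
{"op": "send_rows", "data": {"targets": [[0,0,-0.0012,0,255],[0,0,0,0,150],[0,0,0,0,120],[0,0,0,0,120],[0,0,0,0,120],[0,0,0.04,0,120],[0,0,0.05,0,120],[0,0,0.05,0,60],[0,-0.05,0.02,0,0],[0,-0.05,0.02,0,0],[0,-0.05,0.02,0,0],[0,-0.05,0.02,0,0]]}}

```text
clock: 43.45
tcp_pos: [0.4827, 0.2002, 0.2719]
orientation: [0.0, 0.627, 0.779, 0.0]
wrist_force: [0.7, -0.7, 0.6]
finger_gap: 0.0853
```

Request:
{"op": "send_rows", "data": {"targets": [[0,-0.05,0,-5,0],[0,-0.05,0,-5,0],[0,-0.05,0,-5,0],[0,-0.05,0,-5,0],[0,-0.05,0,-5,0],[0,-0.05,0,-5,0],[0,-0.05,0,-5,0],[0,-0.05,0,-5,0],[0,-0.05,0,-5,0],[0,-0.05,0,-5,0],[0,0,0,0,0],[0,0,0,0,0]]}}

```text
clock: 44.65
tcp_pos: [0.4825, -0.2994, 0.2704]
orientation: [-0.001, 0.898, 0.44, -0.0]
wrist_force: [-0.4, 0.4, -0.1]
finger_gap: 0.0855
```

```bash
python3 box.py k3; python3 - <<'E'
from h import *
for n in("scene","top"):
    r=eyes.read_camera(n); p,_,_=cloud(r)
    cv2.imwrite(f"pics/fin_{n}.png",cv2.resize(r["img"][:,:,::-1],(768,576),interpolation=cv2.INTER_CUBIC))
    for y in(-.078,.006):
        q=band(p,(.634,y),.045,.085,.105); print(n,"rib",len(q),np.round(np.median(q[:,2]),4) if len(q) else 0)
    m=(abs(p[:,0]-.703)<.025)&(abs(p[:,1]-.007)<.14)&(p[:,2]>.065)&(p[:,2]<.085); q=p[m]
    if len(q):
      ys=np.sort(q[:,1]); 
      for g in np.split(q[np.argsort(q[:,1])],np.nonzero(np.diff(ys)>.015)[0]+1): print("   ",len(g),np.round(g.mean(0),4),np.round(g.max(0),3))
    q=band(p,(.631,.182),.018,.06,.12); print(" plunger",len(q),np.median(q[:,2]) if len(q) else 0)
    for t in("pack1","tin","drum","bitcase"): print(t,[(round(d['conf'],2),np.round(d['xyz'],3).tolist()) for d in eyes.tip_of(t,n)])
E
```

```text
scene 0.046 344 z 0.05 box mm [ 0.7 -0.7] [122.6 116.2] -1.2
scene 0.046 50 z 0.0513 box mm [-27.8  25. ] [37.4 35.9] 20.7
scene 0.046 13 z 0.0488 box mm [ 7.4 17.2] [20.2  9.3] 87.8
scene 0.08 85 z 0.085 box mm [ -2.3 -33.2] [61.4 24.6] -0.0
scene 0.08 37 z 0.0852 box mm [-35.7  21.5] [27.  25.2] -41.1
scene 0.08 41 z 0.0862 box mm [29.6 24.7] [27.5 26.1] 86.9
top 0.046 824 z 0.0511 box mm [0.9 1. ] [143.3 130.2] -0.6
top 0.08 118 z 0.0874 box mm [ -0.3 -32.2] [60.6 20.6] 1.1
top 0.08 63 z 0.0874 box mm [-35.3  22.1] [27.5 25.1] 33.0
top 0.08 66 z 0.086 box mm [32.4 28.4] [26.6 26.2] 0.1
[ 0.4828 -0.2974  0.2709] [-5.000e-04  8.974e-01  4.413e-01 -0.000e+00]
scene rib 166 0.0915
scene rib 154 0.0916
    94 [ 0.706  -0.0774  0.0745] [ 0.718 -0.058  0.079]
    88 [0.7048 0.0067 0.0745] [0.715 0.027 0.079]
    85 [0.7035 0.0902 0.0747] [0.715 0.111 0.079]
 plunger 106 0.08879633235060741
pack1 [(0.9, [0.306, -0.254, -0.001]), (0.83, [0.632, 0.003, 0.011]), (0.73, [0.632, -0.076, 0.015]), (0.56, [0.337, -0.461, 0.002]), (0.16, [0.463, 0.321, 0.007])]
tin [(0.8, [0.481, 0.39, 0.006]), (0.67, [0.604, 0.511, -0.0]), (0.21, [0.372, -0.031, 0.0])]
drum [(0.59, [0.419, 0.368, 0.007]), (0.49, [0.632, 0.008, 0.01])]
bitcase [(0.71, [0.463, 0.324, 0.004]), (0.48, [0.631, 0.185, 0.096])]
top rib 141 0.093
top rib 136 0.0931
    77 [ 0.7049 -0.0754  0.0757] [ 0.718 -0.056  0.084]
    77 [0.7038 0.0079 0.0757] [0.715 0.028 0.082]
    74 [0.702  0.0922 0.0757] [0.714 0.111 0.084]
 plunger 92 0.09090997196786044
pack1 [(0.93, [0.634, 0.002, 0.012]), (0.66, [0.637, -0.076, 0.013]), (0.32, [0.802, 0.034, 0.0])]
tin [(0.77, [0.48, 0.387, 0.004])]
drum [(0.76, [0.422, 0.371, 0.004])]
bitcase [(0.9, [0.465, 0.325, 0.004]), (0.71, [0.631, 0.007, 0.016])]
```

View pics/fin_scene.png

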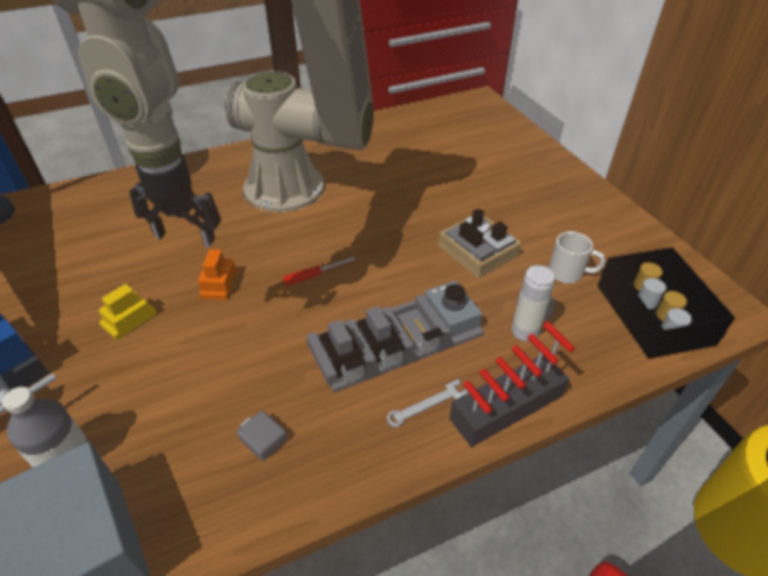

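View pics/k3_top.png

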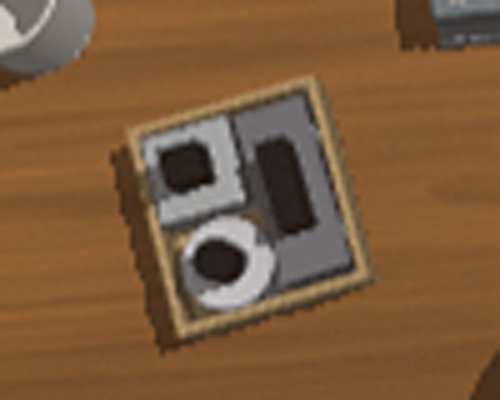

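```bash
python3 -c "
from workcell import ticket
print(ticket.hand_in())"
```

```text
the job is handed in; nothing more can be done
None
```

I finished the job and handed it in at about 45 s on the robot's clock. The hand-in gave no verdict.

- **Packs:** I found two black battery packs on the bench and left the orange and yellow look-alikes alone. One is in slot 2 and one in slot 1. Each was pushed until the height stopped changing and the force rose (21 N and 16 N). Afterwards both ribs stood level, at 0.092 m in the scene view and 0.093 m in the top view. Every catch read within about 2 mm of its starting position, well short of open.
- **Plunger:** It was pressed to its stop (tool height steady at 0.078 m, 25 N) and held for about 0.8 s. It is back up, with its head at 0.089 to 0.091 m against 0.092 m at rest.
- **Kit box:** The bit case, round tin and square tin stand inside the box. Their tops are within 1.5 mm of each other, at the height expected for standing on the floor.
- **Bystanders:** They look unmoved in the last pictures, but I did not measure them. The robot was clear of everything at hand-in.

**Disagreements:** The two cameras differed by about 2 mm in height throughout, so I averaged them or compared within one view. The trained network also reported the look-alikes as packs and made a few other wrong matches. I set those aside after checking the pictures.

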